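# Unload the airing bar into the weight case

### The arm

A 6-joint arm with a two-finger parallel gripper is mounted at the origin on the work surface. World frame = base frame: x ahead of the robot, y to its left, z up, the work surface at z = 0. Lengths are in m, angles in rad, forces in N, time in s.
With the tool pointing down it reaches from about 0.35 to 0.85 m from the base axis. Payload 8.1 kg.
Tool frame: the origin (TCP) lies between the finger pads; the fingertips stand 14 mm ahead of it and the grasp point (between the pads) lies 5 mm behind it; z points along the fingers, y is the direction in which the jaws open and shut (so a half turn about z gives the same grasp; the last joint's range is limited). The gripper opens to 93 mm and grips with 3 to 60 N. Pads are 15 mm wide; open, the fingers measure 128 mm over their backs; the gripper's body (75 mm by 188 mm) begins 65 mm behind the grasp point.
Start: joints at [1.05, 0.13, 1.488, -0, 1.523, -0.085], TCP at [0.253, 0.544, 0.233] pointing down, gripper open.
Joint ranges: [-2.96, 2.96], [-0.89, 2.26], [0.02, 2.5], [-1.34, 4.48], [0, 2.73], [-2.66, 2.66]. Speed limits (rad/s): [2.39, 2.39, 2.79, 3.14, 3.14, 3.14].

### API

Orientations are given as a rotation vector (axis times angle).
In Python, from plant import robot gives the robot as it stands.
- The arm moves only by the tool step_arm, never from a script. Its argument "targets" is a list of rows, each an object of numbers: "tx", "ty", "tz": the shift along the tool's x, y, z in mm; "ax", "ay", "az": the turn, a rotation vector about the tool's x, y, z in rad; "grip": the closure in counts, from 0 (fully open) to 255 (shut). In form: [{"tx": .., "ty": .., "tz": .., "ax": .., "ay": .., "az": .., "grip": ..}, ...]. A call has 1 to 20 rows; each row shifts and turns the commanded pose from where the row before left it, along the tool's axes as they then stand; what a row does not reach is not made up. A row lasts 1/10 s, in which the tool goes at most 50 mm and 8.59 degrees, less where a joint would pass 70% of its speed; a pose out of reach is approached as far as the arm can. A call with a gripper value outside its range is refused whole. The fingers move at their own pace and stop on an object; "squeeze" is the grip in N (left out, the last holds). Time passes only in rows, so rows that do not move let the fingers close. It gives the time, the measured TCP pose, the force and the opening at its end, in the units of the state.
- robot.read_state(): the state, without advancing time (a new reading comes with each control period).
- robot.read_camera(name): name is "scene" or "top"; returns a dict with "frame" (384x512x3 uint8, blue, green, red), "fx", "fy", "cx", "cy" (pixels), "k1" (the pictures are not rectified: a ray, as slopes to the right and down, at radius r is drawn at 1 + k1 r^2 times it, then the intrinsics apply), "R" (3x3) and "t" (3): a world point X has camera coordinates R X + t. Camera axes: x right, y down, z forward; pixel columns grow to the right and rows downward; lengths in m; the calibration is good to about 2 mm. A picture is of the moment at which its call begins. There is no depth.
- robot.close_job(): hands the job in, once; it reports no verdict.
The state is a dict: "t": time; "q": joint angles; "dq": joint speeds; "joint_torque": joint torques, N m; "tool_pos": TCP position; "orientation": TCP orientation; "force": force on the tool from outside, world axes, zero at the start; "wrist_torque": the same for the moment, N m; "opening": finger opening in m.
Only numpy, scipy, OpenCV 4.12 (cv2) and the standard library are available. Lean on these libraries where they do the work, as an engineer would, in place of code of your own. Each camera call takes 0.05 s, during which the arm holds its last target.

### The job

The two cleaned ring weights have dried on the bar of the airing stand and are to go back into the open mahogany case. Slide the stop collar off the free end of the bar (its thumb screw is already slack) and put it in the empty compartment of the case, then slide the ring weights off one at a time and lower each gently, without letting it fall, onto the felt V-bed of the case, lying along the bed like a log. Leave the bell weight, the scoop, the desiccator jar and the lifting forks alone.

Things in the scene. Friction and masses are not known exactly. Their poses are not given: they have to be found in the camera images.
- stand: Airing stand, fixed to the shelf: white base 170 x 100 x 12 mm, steel post 18 mm thick, 154 mm tall, and a level round bar 12 mm thick, held in a dark 30 mm boss block on the post. Origin: underside of the base on the post's axis; z up; +x runs along the bar to its free end. Bar axis 130 mm above the origin; bar ends at x = 200 mm; fixed shoulder disc 32 mm across at x = 20 to 26 mm.
- bar_end (a point): Centre of the bar's free end face; axes as the stand's (x out of the bar's end). From the post outward hang one ring weight (centre near stand x = 62 mm), the other (near 114 mm; large or small first, it varies), then the stop collar (near 168 mm), with air between them.
- collar: Stop collar: dark steel ring, outside 40 mm, bore 20 mm, 18 mm long, 0.1 kg, with a thumb screw (black head 12 mm across) reaching 31 mm from the axis. Origin: centre of the bore, half-way along; x is the bore axis; the screw points along -z and hangs straight down at the start. Hangs slack on the bar, its centre 4 mm below the bar's axis, and slides freely.
- weight_large: Large ring weight, 0.5 kg, plain stainless steel: outside 54 mm, bore 20 mm, 32 mm long. Origin: centre of the bore, half-way along it; x is the bore axis. Hangs slack on the bar, its centre 4 mm below the bar's axis.
- weight_small: Small ring weight, 0.2 kg, plain stainless steel: outside 44 mm, bore 20 mm, 21 mm long. Origin: centre of the bore, half-way along it; x is the bore axis. Hangs slack on the bar, its centre 4 mm below the bar's axis.
- case: Mahogany weight case, fixed: outside 217 mm (x) by 166 mm (y), walls 8 mm thick, 58 mm high, floor 8 mm thick. Origin: centre of the underside, z up. Lid propped open on the +y side, leaning outward 25 degrees, its top edge 208 mm high. A partition 44 mm high at x = -20 to -26 mm parts the empty compartment (-x side, 75 by 150 mm) from the V-bed's (+x side, 120 by 150 mm).
- bed (a point): Middle of the lowest line of the felt V-bed, 16 mm above the case's underside; axes as the case's. Bed along x, 120 mm long; flanks rise at 30 degrees to 17 mm either side. A weight lying in it has its bore along x and its centre 31 mm (large) or 25.5 mm (small) above here. Room for both, one after the other. Inner faces of the long walls: 63 mm away on -y, 87 mm on +y.
- pocket (a point): Middle of the floor of the empty compartment for the collar, 8 mm above the case's underside; axes as the case's; 75 mm (x) by 150 mm (y) inside. The collar may lie there in any attitude.
- bell_weight: Bystander: squat stainless bell-shaped weight with a knob, 50 mm across, 61 mm high. Origin: centre of its underside.
- jar: Bystander: small glass desiccator jar with flanged domed lid, 104 mm across, 118 mm high. Origin: centre of its underside.
- scoop: Bystander: white plastic weighing scoop, 160 mm long, 56 mm wide, 21 mm high, open spout to +x, handle to -x. Origin: under the middle of its bowl.
- forks: Bystander: steel pair of weight lifting forks lying flat, two arms joined at one end, 180 mm long along x, 54 mm wide, 12 mm high. Origin: middle of the underside.
Mind the look-alikes: they are no part of the job. Leave any blue or green look-alike of the weight_large alone.

How it is judged:
By the outcome, as a careful person would: the job done as asked, in the order asked, and still so for the second after the job is handed in, with the robot touching nothing.
It also fails if it takes over 72 s, if anything falls off the work surface, if the arm or the gripper's body presses on something with over 40 N, if the wrist force passes 120 N, or if a joint passes its speed limit or range.

## Working session

There is one attempt and no reset: what is moved stays moved. The work goes in short steps, Python scripts to look and compute and a tool call to move; the robot and the scene stay as the last step left them, time stands still between calls to the robot, and variables do not carry over. Pictures are saved under pics/ and viewed, and the job is handed in when it is done.

Besides the shell and the picture viewer there is one more tool, called after ">>>" in YAML: its name, and indented under it one key for each argument. step_arm: Moves the arm, as the interface text tells. Its arguments: {"type":"object","properties":{"targets":{"type":"array"},"squeeze":{"type":"number"}},"required":["targets"]}

```bash
ls; mkdir -p pics; cat > h.py <<'E'
import numpy as np, cv2
from scipy.spatial.transform import Rotation as Rot
from plant import robot
import pickle
def snap(name,tag):
    c=robot.read_camera(name); cv2.imwrite(f'pics/{tag}.png',c['frame']); pickle.dump(c,open(f'pics/{tag}.pkl','wb')); return c
def load(tag): return pickle.load(open(f'pics/{tag}.pkl','rb'))
def proj(c,X):
    X=np.atleast_2d(X); p=X@np.array(c['R']).T+np.array(c['t']); s=p[:,:2]/p[:,2:]; r2=(s**2).sum(1,keepdims=True)
    s=s*(1+c['k1']*r2); return s*[c['fx'],c['fy']]+[c['cx'],c['cy']]
def ray(c,uv):
    d=(np.array(uv,float)-[c['cx'],c['cy']])/[c['fx'],c['fy']]; s=d.copy()
    for _ in range(30): s=d/(1+c['k1']*(s@s))
    R=np.array(c['R']); o=-R.T@np.array(c['t']); v=R.T@np.array([s[0],s[1],1]); return o,v/np.linalg.norm(v)
def atz(c,uv,z):
    o,v=ray(c,uv); return o+v*(z-o[2])/v[2]
def tri(c1,u1,c2,u2):
    o1,v1=ray(c1,u1);o2,v2=ray(c2,u2)
    A=np.stack([v1,-v2],1); k=np.linalg.lstsq(A,o2-o1,rcond=None)[0]
    a=o1+k[0]*v1;b=o2+k[1]*v2; return (a+b)/2,np.linalg.norm(a-b)
def crop(tag,x0,y0,x1,y1,s,out):
    f=cv2.imread(f'pics/{tag}.png')[y0:y1,x0:x1]; cv2.imwrite(f'pics/{out}.png',cv2.resize(f,None,fx=s,fy=s,interpolation=cv2.INTER_CUBIC))
E
python3 - <<'E'
from h import *
for n in('scene','top'):
    c=snap(n,n+'0'); print(n,c['fx'],c['fy'],c['cx'],c['cy'],c['k1'],-np.array(c['R']).T@c['t'],np.array(c['R']).round(3).tolist())
print(robot.read_state())
E
```

```text
pics
scene 365.429321276749 365.429321276749 254.40216575698489 186.4819207250189 0.029452596984581386 [0.89526758 0.24367804 0.87464934] [[-0.828, 0.561, 0.013], [0.469, 0.705, -0.531], [-0.307, -0.434, -0.847]]
top 426.56528585449865 426.56528585449865 249.10894183839824 189.7394533330365 0.0008884262458907753 [ 0.44442664 -0.18146525  1.36522741] [[0.018, -1.0, 0.013], [-0.992, -0.02, -0.128], [0.129, -0.011, -0.992]]
{'t': 0.1, 'q': array([ 1.04959049e+00,  1.31084869e-01,  1.48917270e+00,  1.60331190e-05,
        1.52301294e+00, -8.54299419e-02]), 'dq': array([ 0.00033415,  0.00015869, -0.0020501 , -0.0017889 ,  0.00180005,
        0.00255027]), 'joint_torque': array([ 6.87281517e-04, -5.61333203e+01, -4.93101740e+01,  7.70304305e-02,
        2.88783247e-02, -3.25422207e-05]), 'tool_pos': array([0.25301103, 0.54349796, 0.23169152]), 'orientation': array([-6.79001120e-01, -3.06680795e+00,  2.50732969e-03]), 'force': array([-1.19910214,  0.63228108, -0.45629295]), 'wrist_torque': array([-0.02810012, -0.01993752,  0.00562444]), 'opening': 0.09289612171594633}
```

View pics/scene0.png

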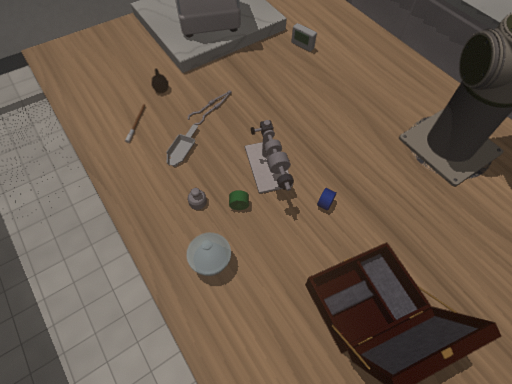

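View pics/top0.png

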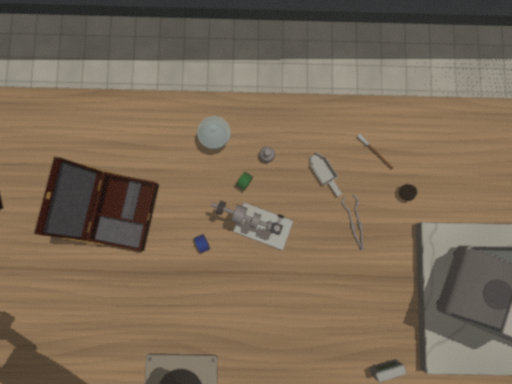

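The scene view shows the stand and bar around (275,160), with the free end near (290,205). The open case is around (390,310). A green look-alike sits at (239,200), a blue one at (327,199), the bell weight at (197,198) and the jar at (209,254). I'll crop in closer.

```bash
python3 - <<'E'
from h import *
crop('scene0',225,105,325,225,6,'s1'); crop('top0',190,180,310,260,6,'t1'); crop('scene0',295,235,505,384,3.8,'s2'); crop('top0',25,150,170,260,5,'t2')
E
```

```text
(no output)
```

View pics/s1.png

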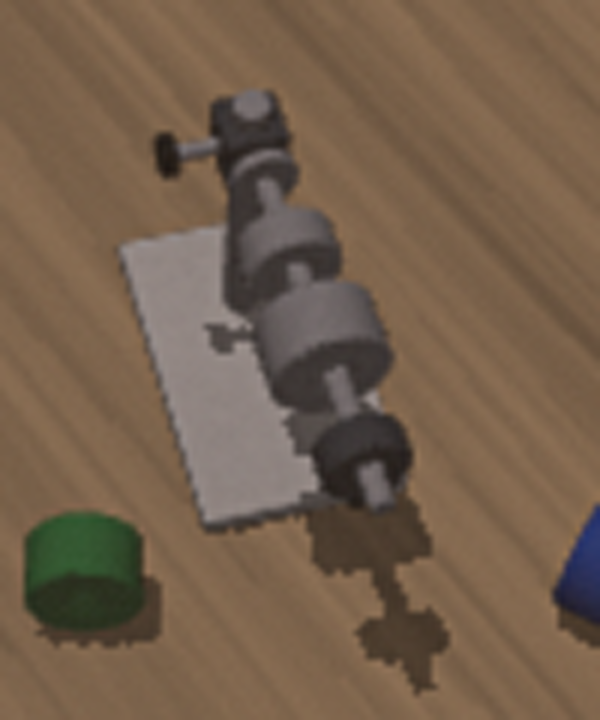

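View pics/t1.png

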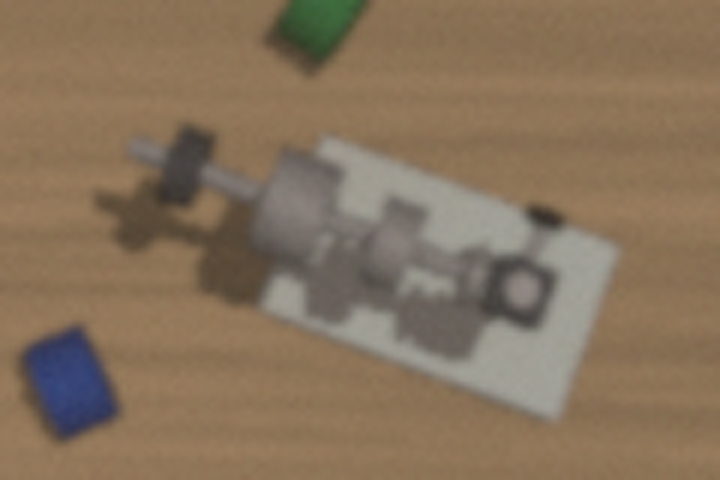

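View pics/s2.png

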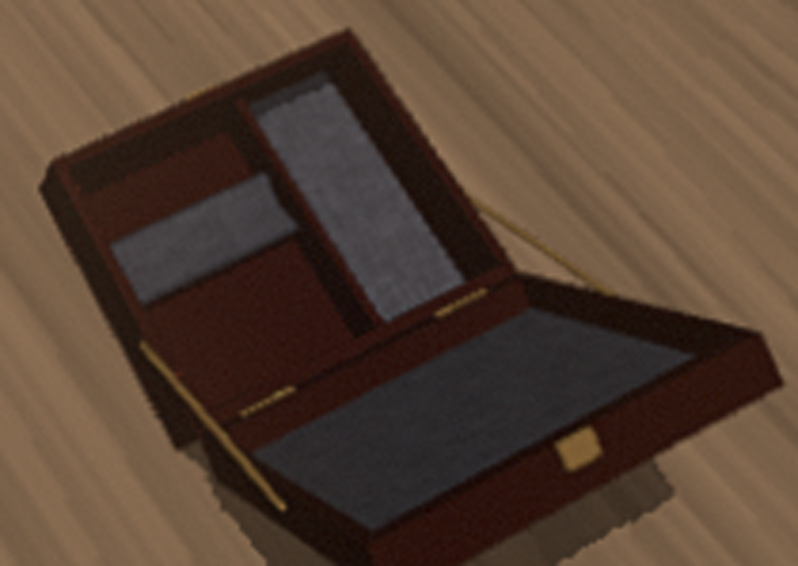

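View pics/t2.png

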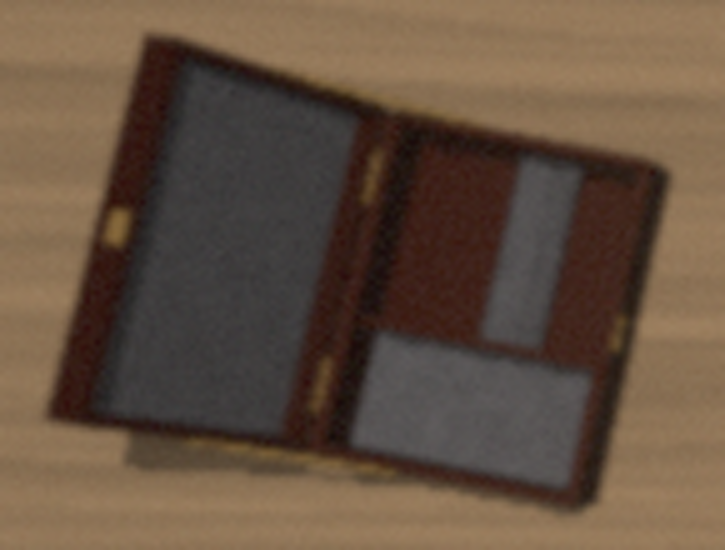

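```bash
cat > fit.py <<'E'
from h import *
from scipy.optimize import least_squares
S,T=load('scene0'),load('top0')
def un(o,s,u): return np.array(o)+(np.array(u)+.5)/s-.5
def W(p,X):
    c,s=np.cos(p[2]),np.sin(p[2]); X=np.array(X,float); return np.stack([p[0]+c*X[:,0]-s*X[:,1],p[1]+s*X[:,0]+c*X[:,1],X[:,2]],1)
def fit(obs,p0):
    def f(p): return np.concatenate([(proj(c,W(p,[X]))[0]-u) for c,X,u in obs])
    r=least_squares(f,p0,loss='soft_l1'); print(r.x.round(4),r.fun.reshape(-1,2).round(1).tolist()); return r.x
s1=lambda u:un((225,105),6,u); t1=lambda u:un((190,180),6,u); s2=lambda u:un((295,235),3.8,u); t2=lambda u:un((25,150),5,u)
ps=fit([(T,(0,0,.154),t1((523,288))),(T,(.2,0,.13),t1((130,145))),(S,(0,0,.154),s1((252,103))),(S,(.2,0,.13),s1((380,493)))],[.4,-.2,1.9])
a,b=.1085,.083
pc=fit([(T,(a,-b,.058),t2((662,165))),(T,(-a,-b,.058),t2((585,500))),(S,(-a,-b,.058),s2((350,30))),(S,(a,-b,.058),s2((45,175))),
 (T,(a-.0,0-.0,.016),t2((0,0)))][:4],[.45,.2,0.2])
E
python3 - <<'E'
from fit import *
for n,c,f in(('S',S,'scene0'),('T',T,'top0')):
    im=cv2.imread(f'pics/{f}.png'); k=4 
    o=(225,105,505,384) if n=='S' else (25,140,310,265)
    if n=='T':k=2.8
    else:k=2.1
    k*=1
    im=cv2.resize(im[o[1]:o[3],o[0]:o[2]],None,fx=k,fy=k,interpolation=cv2.INTER_CUBIC)
    def L(P,X,col):
        q=((proj(c,W(P,X))-o[:2]+.5)*k-.5).astype(int); cv2.polylines(im,[q.reshape(-1,1,2)],False,col,1)
    L(ps,[(0,0,.13),(.2,0,.13)],(0,255,0))
    def disc(x,r,col):
        th=np.linspace(0,2*np.pi,30); L(ps,np.stack([0*th+x,r*np.cos(th),.126+r*np.sin(th)],1),col)
    for x in(.159,.177):disc(x,.02,(0,255,255))
    for x in(.098,.130):disc(x,.027,(255,0,0))
    for x in(.0515,.0725):disc(x,.022,(0,0,255))
    L(pc,[(a,b,.058),(a,-b,.058),(-a,-b,.058),(-a,b,.058),(a,b,.058)],(0,255,0))
    L(pc,[(-.02,-.075,.044),(-.02,.075,.044)],(0,255,255))
    L(pc,[(-.02+.0,-.012,.016),(.1005,-.012,.016)],(255,255,0))
    cv2.imwrite(f'pics/ov{n}.png',im)
E
```

```text
[ 0.4946 -0.2754  1.2293] [[0.1, 0.1], [0.4, -0.1], [-0.2, -0.7], [0.4, 2.1]]
[ 0.5454  0.1954 -0.174 ] [[-1.8, -2.4], [-2.2, 0.2], [-0.7, -0.4], [0.2, -3.0]]
```

View pics/ovS.png

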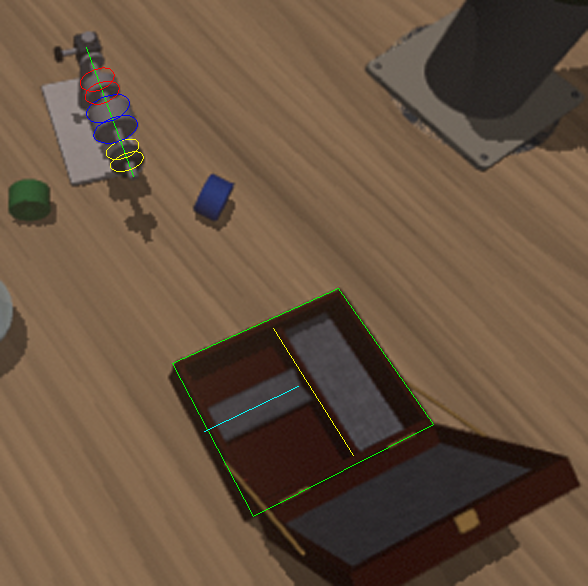

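View pics/ovT.png

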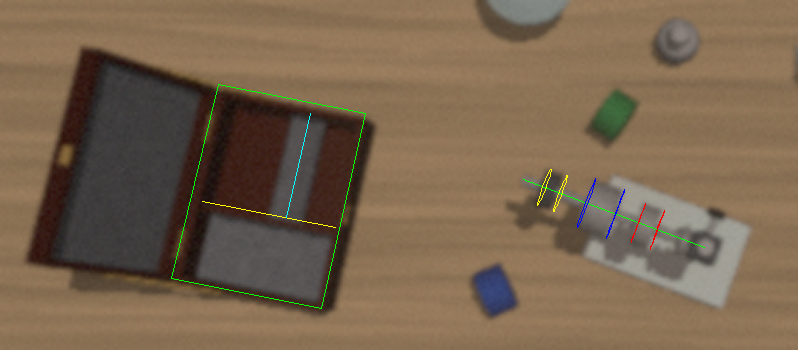

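```bash
python3 - <<'E'
from fit import *
P=[atz(T,t1(u),.012) for u in((328,135),(620,245),(557,420),(262,308))]
for i,j in((1,0),(2,3)): d=P[j]-P[i]; print('yaw',np.arctan2(d[1],d[0]),np.linalg.norm(d[:2]))
print(np.array(P).round(4).tolist())
Q=[atz(T,t1(u),.13) for u in((523,288),(130,145))]
# tip & post single-camera yaw estimates
a1=atz(T,t1((523,288)),.154);b1=atz(T,t1((130,145)),.13);a2=atz(S,s1((252,103)),.154);b2=atz(S,s1((380,493)),.13)
for a_,b_ in((a1,b1),(a2,b2)): print(a_,b_,np.arctan2(*(b_-a_)[[1,0]]),np.linalg.norm((b_-a_)[:2]))
print('tri tip',tri(S,s1((380,493)),T,t1((130,145))),'post',tri(S,s1((252,103)),T,t1((523,288))))
# overlay 6x
for n,c,f,o in(('S',S,'scene0',(245,115,300,195)),('T',T,'top0',(205,195,290,240))):
    k=7 if n=='S' else 9
    im=cv2.resize(cv2.imread(f'pics/{f}.png')[o[1]:o[3],o[0]:o[2]],None,fx=k,fy=k,interpolation=cv2.INTER_CUBIC)
    def L(P,X,col):
        q=((proj(c,W(P,X))-o[:2]+.5)*k-.5).round().astype(int); cv2.polylines(im,[q.reshape(-1,1,2)],False,col,1)
    L(ps,[(0,0,.13),(.2,0,.13)],(0,255,0))
    def disc(x,r,col):
        th=np.linspace(0,2*np.pi,40); L(ps,np.stack([0*th+x,r*np.cos(th),.126+r*np.sin(th)],1),col)
    for x in(.159,.177):disc(x,.02,(0,255,255))
    for x in(.098,.130):disc(x,.027,(255,0,0))
    for x in(.0515,.0725):disc(x,.022,(0,0,255))
    cv2.imwrite(f'pics/ow{n}.png',im)
E
```

```text
[ 0.4946 -0.2754  1.2293] [[0.1, 0.1], [0.4, -0.1], [-0.2, -0.7], [0.4, 2.1]]
[ 0.5454  0.1954 -0.174 ] [[-1.8, -2.4], [-2.2, 0.2], [-0.7, -0.4], [0.2, -3.0]]
yaw 1.228817534331958 0.16515415164889746
yaw 1.2286247109932662 0.1655053773840403
[[0.58, -0.1816, 0.012], [0.5246, -0.3372, 0.012], [0.4323, -0.3046, 0.012], [0.4878, -0.1487, 0.012]]
[ 0.49500696 -0.27509962  0.154     ] [ 0.56139471 -0.08587484  0.13      ] 1.2333727846178593 0.2005326691834419
[ 0.49560247 -0.27307583  0.154     ] [ 0.55884152 -0.09214797  0.13      ] 1.2345435460100251 0.1916613428545957
tri tip (array([ 0.56157558, -0.08748689,  0.13814152]), np.float64(0.0027350363450929552)) post (array([ 0.49475066, -0.2749404 ,  0.15188465]), np.float64(0.0009410622084009829))
```

View pics/owS.png

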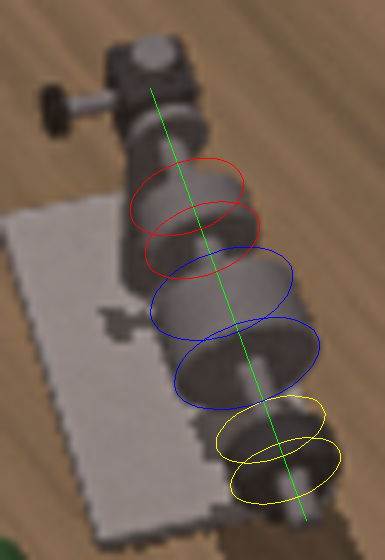

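View pics/owT.png

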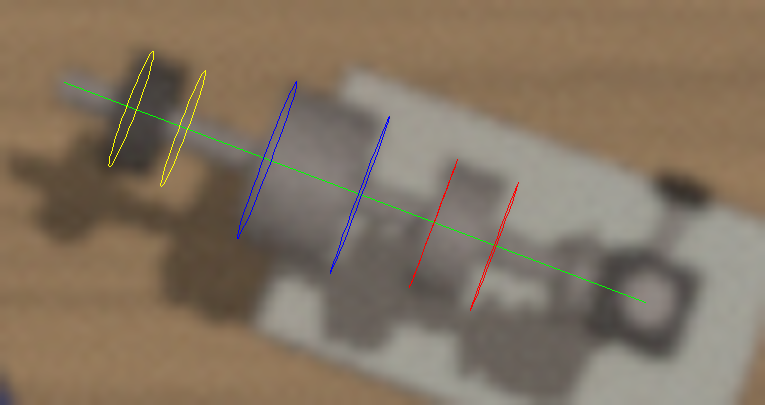

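```bash
cat >> h.py <<'E'
PS=[.496,-.276,1.2295]; PC=[.5454,.1954,-.174]
def loc(P,x,y=0):
    c,s=np.cos(P[2]),np.sin(P[2]); return np.array([P[0]+c*x-s*y,P[1]+s*x+c*y])
def go(xyz,yawY=None):
    st=robot.read_state(); R=Rot.from_rotvec(st['orientation']).as_matrix()
    d=R.T@(np.array(xyz)-st['tool_pos'])*1000
    print('t',st['t'],'pos',st['tool_pos'].round(4),'yawY',np.arctan2(R[1,1],R[0,1]).round(4),'zax',R[:,2].round(4),'F',st['force'].round(1),'op',round(st['opening'],4))
    print('target',np.round(xyz,4),'d_tool mm',d.round(1))
    if yawY is not None:
        print('az',round(-(yawY-np.arctan2(R[1,1],R[0,1])),4))
        c,s=np.cos(yawY),np.sin(yawY); R2=np.array([[-s,c,0],[c,s,0],[0,0,-1.]]); 
        rv=Rot.from_matrix(R.T@R2).as_rotvec(); print('rv to target',rv.round(4))
E
python3 -c "
from h import *
go([*loc(PS,.169),.26],PS[2]-np.pi/2)"
```

```text
t 0.1 pos [0.253  0.5435 0.2317] yawY 1.135 zax [-8.0e-04 -1.4e-03 -1.0e+00] F [-1.2  0.6 -0.5] op 0.0929
target [ 0.5526 -0.1167  0.26  ] d_tool mm [-550.3 -472.1  -27.6]
az 1.4763
rv to target [-1.5000e-03  1.1000e-03  1.4763e+00]
```

Possible mix-ups for the first pick, by scene pixel:
- The collar is the dark ring at about (286,181), nearest the free end.
- The large ring is at (280,162) and the small ring at (271,147).
- The shoulder disc is at (268,133) and the black boss screw at (252,131).
- The green look-alike is at (239,200) and the blue one at (327,199). I'll leave both alone.

The crop confirms the collar: it is the dark outermost ring on the bar, with its screw hanging below.

>>> step_arm:
  targets:
    - {"tz": -30, "grip": 0}
    - {"tz": -30}
    - {"tx": -34.4, "ty": -29.5}
    - {"tx": -34.4, "ty": -29.5}
    - {"tx": -34.4, "ty": -29.5}
    - {"tx": -34.4, "ty": -29.5}
    - {"tx": -34.4, "ty": -29.5}
    - {"tx": -34.4, "ty": -29.5}
    - {"tx": -34.4, "ty": -29.5}
    - {"tx": -34.4, "ty": -29.5}
    - {"tx": -34.4, "ty": -29.5}
    - {"tx": -34.4, "ty": -29.5}
    - {"tx": -34.4, "ty": -29.5}
    - {"tx": -34.4, "ty": -29.5}
    - {"tx": -34.4, "ty": -29.5}
    - {"tx": -34.4, "ty": -29.5}
    - {"tx": -34.4, "ty": -29.5}
    - {"tx": -34.4, "ty": -29.5}

```text
schema error: expected keys tx, ty, tz, ax, ay, az, grip
```

>>> step_arm:
  targets:
    - {"az": 0.1476}
    - {"az": 0.1476}
    - {"az": 0.1476}
    - {"az": 0.1476}
    - {"az": 0.1476}
    - {"az": 0.1476}
    - {"az": 0.1476}
    - {"az": 0.1476}
    - {"az": 0.1476}
    - {"az": 0.1476}
    - {"az": 0}

```text
schema error: expected keys tx, ty, tz, ax, ay, az, grip
```

```bash
python3 -c "
from h import *
go([*loc(PS,.169),.2],PS[2]-np.pi/2)"
```

```text
t 0.1 pos [0.253  0.5435 0.2317] yawY 1.135 zax [-8.0e-04 -1.4e-03 -1.0e+00] F [-1.2  0.6 -0.5] op 0.0929
target [ 0.5526 -0.1167  0.2   ] d_tool mm [-550.3 -472.    32.4]
az 1.4763
rv to target [-1.5000e-03  1.1000e-03  1.4763e+00]
```

>>> step_arm:
  targets:
    - {"tx": 0, "ty": 0, "tz": -30, "ax": 0, "ay": 0, "az": 0, "grip": 0}
    - {"tx": 0, "ty": 0, "tz": -30, "ax": 0, "ay": 0, "az": 0, "grip": 0}
    - {"tx": -34.4, "ty": -29.5, "tz": 0, "ax": 0, "ay": 0, "az": 0, "grip": 0}
    - {"tx": -34.4, "ty": -29.5, "tz": 0, "ax": 0, "ay": 0, "az": 0, "grip": 0}
    - {"tx": -34.4, "ty": -29.5, "tz": 0, "ax": 0, "ay": 0, "az": 0, "grip": 0}
    - {"tx": -34.4, "ty": -29.5, "tz": 0, "ax": 0, "ay": 0, "az": 0, "grip": 0}
    - {"tx": -34.4, "ty": -29.5, "tz": 0, "ax": 0, "ay": 0, "az": 0, "grip": 0}
    - {"tx": -34.4, "ty": -29.5, "tz": 0, "ax": 0, "ay": 0, "az": 0, "grip": 0}
    - {"tx": -34.4, "ty": -29.5, "tz": 0, "ax": 0, "ay": 0, "az": 0, "grip": 0}
    - {"tx": -34.4, "ty": -29.5, "tz": 0, "ax": 0, "ay": 0, "az": 0, "grip": 0}
    - {"tx": -34.4, "ty": -29.5, "tz": 0, "ax": 0, "ay": 0, "az": 0, "grip": 0}
    - {"tx": -34.4, "ty": -29.5, "tz": 0, "ax": 0, "ay": 0, "az": 0, "grip": 0}
    - {"tx": -34.4, "ty": -29.5, "tz": 0, "ax": 0, "ay": 0, "az": 0, "grip": 0}
    - {"tx": -34.4, "ty": -29.5, "tz": 0, "ax": 0, "ay": 0, "az": 0, "grip": 0}
    - {"tx": -34.4, "ty": -29.5, "tz": 0, "ax": 0, "ay": 0, "az": 0, "grip": 0}
    - {"tx": -34.4, "ty": -29.5, "tz": 0, "ax": 0, "ay": 0, "az": 0, "grip": 0}
    - {"tx": -34.4, "ty": -29.5, "tz": 0, "ax": 0, "ay": 0, "az": 0, "grip": 0}
    - {"tx": -34.4, "ty": -29.5, "tz": 0, "ax": 0, "ay": 0, "az": 0, "grip": 0}

```text
t: 1.9
tool_pos: [0.5532, -0.1181, 0.2922]
orientation: [-0.679, -3.067, -0.0]
force: [0.6, 0.7, 0.4]
opening: 0.0928
```

>>> step_arm:
  targets:
    - {"tx": 0, "ty": 0, "tz": 0, "ax": 0, "ay": 0, "az": 0.1476, "grip": 0}
    - {"tx": 0, "ty": 0, "tz": 0, "ax": 0, "ay": 0, "az": 0.1476, "grip": 0}
    - {"tx": 0, "ty": 0, "tz": 0, "ax": 0, "ay": 0, "az": 0.1476, "grip": 0}
    - {"tx": 0, "ty": 0, "tz": 0, "ax": 0, "ay": 0, "az": 0.1476, "grip": 0}
    - {"tx": 0, "ty": 0, "tz": 0, "ax": 0, "ay": 0, "az": 0.1476, "grip": 0}
    - {"tx": 0, "ty": 0, "tz": 0, "ax": 0, "ay": 0, "az": 0.1476, "grip": 0}
    - {"tx": 0, "ty": 0, "tz": 0, "ax": 0, "ay": 0, "az": 0.1476, "grip": 0}
    - {"tx": 0, "ty": 0, "tz": 0, "ax": 0, "ay": 0, "az": 0.1476, "grip": 0}
    - {"tx": 0, "ty": 0, "tz": 0, "ax": 0, "ay": 0, "az": 0.1476, "grip": 0}
    - {"tx": 0, "ty": 0, "tz": 0, "ax": 0, "ay": 0, "az": 0.1476, "grip": 0}
    - {"tx": 0, "ty": 0, "tz": 0, "ax": 0, "ay": 0, "az": 0, "grip": 0}

```text
t: 3.0
tool_pos: [0.5527, -0.1162, 0.2921]
orientation: [-2.568, -1.809, 0.001]
force: [0.5, 0.1, 0.9]
opening: 0.0931
```

```bash
python3 -c "
from h import *
go([*loc(PS,.169),.18],PS[2]-np.pi/2)"
```

```text
t 3.0 pos [ 0.5527 -0.1162  0.2921] yawY -0.3435 zax [-9.e-04  3.e-04 -1.e+00] F [0.5 0.1 0.9] op 0.0931
target [ 0.5526 -0.1167  0.18  ] d_tool mm [-6.000e-01  1.000e-01  1.121e+02]
az -0.0022
rv to target [-0.0009  0.0001 -0.0022]
```

>>> step_arm:
  targets:
    - {"tx": 0, "ty": 0, "tz": 40, "ax": 0, "ay": 0, "az": 0, "grip": 0}
    - {"tx": 0, "ty": 0, "tz": 40, "ax": 0, "ay": 0, "az": 0, "grip": 0}
    - {"tx": 0, "ty": 0, "tz": 22, "ax": 0, "ay": 0, "az": 0, "grip": 0}
    - {"tx": 0, "ty": 0, "tz": 0, "ax": 0, "ay": 0, "az": 0, "grip": 0}

```text
t: 3.4
tool_pos: [0.5501, -0.1154, 0.1858]
orientation: [-2.557, -1.814, 0.008]
force: [-0.6, 0.2, 0.4]
opening: 0.0934
```

```bash
python3 -c "
from h import *
snap('scene','s10');snap('top','t10')
crop('s10',230,100,330,220,6,'s10c');crop('t10',170,170,310,260,5.5,'t10c')"
```

```text
(no output)
```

View pics/s10c.png

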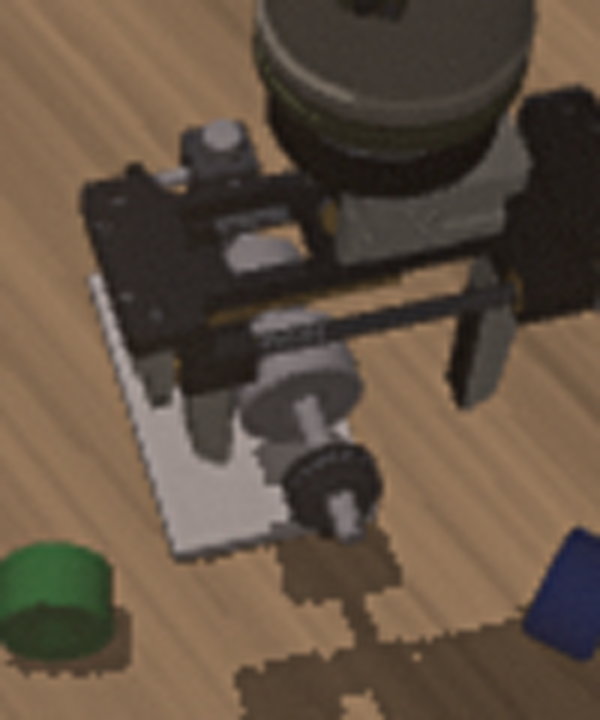

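View pics/t10c.png

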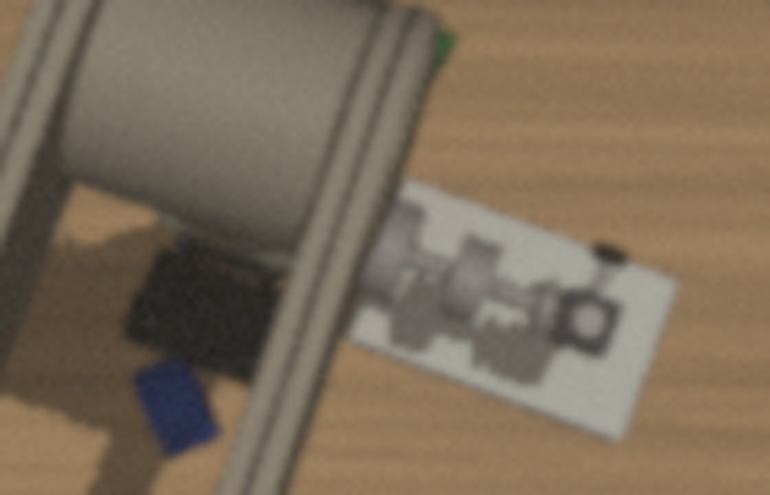

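```bash
python3 -c "
from h import *
c=load('s10');st=robot.read_state();R=Rot.from_rotvec(st['orientation']).as_matrix();p=st['tool_pos']
go([*loc(PS,.169),.121],PS[2]-np.pi/2)
f=lambda X:((proj(c,X)-[230,100]+.5)*6-.5).round(0)
for dy in(-55,0,55): print(dy,f(p+R@[0,dy/1000,.014]),f(p+R@[.0075,dy/1000,.014]),f(p+R@[-.0075,dy/1000,.014]))
cc=np.append(loc(PS,.169),.126); print('collar',f(cc),f(cc+[0,0,.02]),'tip',f(np.append(loc(PS,.2),.13)))
"
```

```text
t 3.5 pos [ 0.5529 -0.1163  0.1909] yawY -0.3384 zax [-6.e-04  2.e-04 -1.e+00] F [-0.3 -0.1  1.2] op 0.0931
target [ 0.5526 -0.1167  0.121 ] d_tool mm [-0.6 -0.1 69.9]
az 0.0029
rv to target [-0.0006  0.      0.0029]
-55 [[470. 380.]] [[476. 395.]] [[464. 365.]]
0 [[336. 408.]] [[342. 423.]] [[330. 393.]]
55 [[200. 437.]] [[205. 452.]] [[194. 421.]]
collar [[325. 478.]] [[329. 451.]] tip [[349. 536.]]
```

>>> step_arm:
  targets:
    - {"tx": 0, "ty": 0, "tz": 25, "ax": 0, "ay": 0, "az": 0, "grip": 0}
    - {"tx": 0, "ty": 0, "tz": 25, "ax": 0, "ay": 0, "az": 0, "grip": 0}
    - {"tx": 0, "ty": 0, "tz": 20, "ax": 0, "ay": 0, "az": 0, "grip": 0}
    - {"tx": 0, "ty": 0, "tz": 0, "ax": 0, "ay": 0, "az": 0, "grip": 0}
    - {"tx": 0, "ty": 0, "tz": 0, "ax": 0, "ay": 0, "az": 0, "grip": 90}
    - {"tx": 0, "ty": 0, "tz": 0, "ax": 0, "ay": 0, "az": 0, "grip": 90}
    - {"tx": 0, "ty": 0, "tz": 0, "ax": 0, "ay": 0, "az": 0, "grip": 90}
  squeeze: 15

```text
t: 4.2
tool_pos: [0.5543, -0.1167, 0.1228]
orientation: [2.564, 1.811, 0.003]
force: [0.3, -0.4, -0.3]
opening: 0.0734
```

```bash
python3 -c "
from h import *
go([*loc(PS,.169),.121],PS[2]-np.pi/2)
snap('scene','s11');crop('s11',230,100,330,220,6,'s11c')"
```

```text
t 4.2 pos [ 0.5543 -0.1167  0.1228] yawY -0.3407 zax [ 0.0032 -0.001  -1.    ] F [ 0.3 -0.4 -0.3] op 0.0734
target [ 0.5526 -0.1167  0.121 ] d_tool mm [-0.6 -1.6  1.8]
az 0.0006
rv to target [ 0.0033 -0.0001  0.0006]
```

View pics/s11c.png

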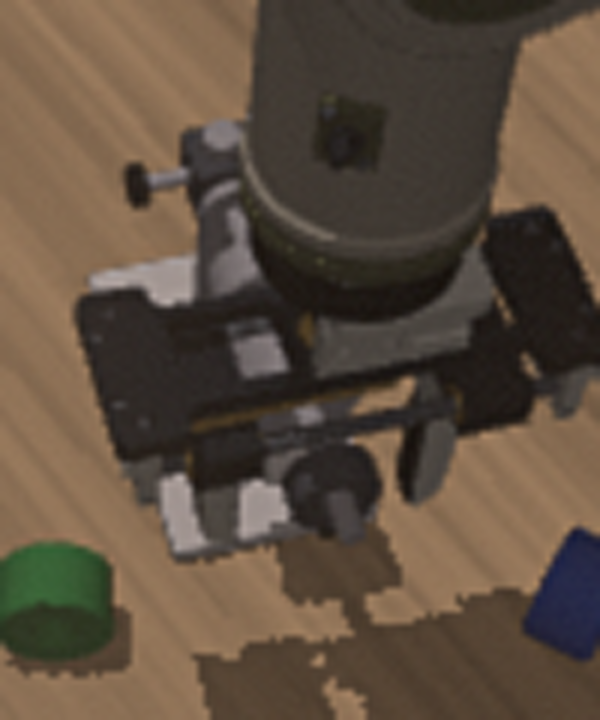

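>>> step_arm:
  targets:
    - {"tx": 0, "ty": 0, "tz": 0, "ax": 0, "ay": 0, "az": 0, "grip": 255}
    - {"tx": 0, "ty": 0, "tz": 0, "ax": 0, "ay": 0, "az": 0, "grip": 255}
    - {"tx": 0, "ty": 0, "tz": 0, "ax": 0, "ay": 0, "az": 0, "grip": 255}
    - {"tx": 0, "ty": 0, "tz": 0, "ax": 0, "ay": 0, "az": 0, "grip": 255}
    - {"tx": 0, "ty": 0, "tz": 0, "ax": 0, "ay": 0, "az": 0, "grip": 255}
    - {"tx": 0, "ty": 0, "tz": 0, "ax": 0, "ay": 0, "az": 0, "grip": 255}
  squeeze: 15

```text
t: 4.85
tool_pos: [0.5525, -0.1161, 0.1204]
orientation: [-2.565, -1.812, 0.001]
force: [-3.3, 1.4, 1.4]
opening: 0.0398
```

```bash
python3 -c "
from h import *
go([*loc(PS,.169),.121],PS[2]-np.pi/2)"
```

```text
t 4.85 pos [ 0.5525 -0.1161  0.1204] yawY -0.3409 zax [-1.e-03  3.e-04 -1.e+00] F [-3.3  1.4  1.4] op 0.0398
target [ 0.5526 -0.1167  0.121 ] d_tool mm [-0.6  0.2 -0.6]
az 0.0004
rv to target [-0.0011  0.      0.0004]
```

>>> step_arm:
  targets:
    - {"tx": 0, "ty": -1, "tz": -2, "ax": 0, "ay": 0, "az": 0, "grip": 255}
    - {"tx": 0, "ty": -1, "tz": -2, "ax": 0, "ay": 0, "az": 0, "grip": 255}
    - {"tx": 0, "ty": 0, "tz": 0, "ax": 0, "ay": 0, "az": 0, "grip": 255}
    - {"tx": 0, "ty": 0, "tz": 0, "ax": 0, "ay": 0, "az": 0, "grip": 255}
  squeeze: 15

```text
t: 5.25
tool_pos: [0.5512, -0.1157, 0.1248]
orientation: [2.566, 1.812, 0.0]
force: [-0.8, 0.6, -1.8]
opening: 0.0397
```

```bash
python3 -c "
from h import *
go([*loc(PS,.23),.125],PS[2]-np.pi/2)"
```

```text
t 5.25 pos [ 0.5512 -0.1157  0.1248] yawY -0.341 zax [ 5.e-04 -2.e-04 -1.e+00] F [-0.8  0.6 -1.8] op 0.0397
target [ 0.573  -0.0593  0.125 ] d_tool mm [60.4  1.6 -0.2]
az 0.0003
rv to target [ 0.0005 -0.      0.0003]
```

>>> step_arm:
  targets:
    - {"tx": 12, "ty": 0, "tz": 0, "ax": 0, "ay": 0, "az": 0, "grip": 255}
    - {"tx": 15, "ty": 0, "tz": 0, "ax": 0, "ay": 0, "az": 0, "grip": 255}
    - {"tx": 15, "ty": 0, "tz": 0, "ax": 0, "ay": 0, "az": 0, "grip": 255}
    - {"tx": 15, "ty": 0, "tz": 0, "ax": 0, "ay": 0, "az": 0, "grip": 255}
    - {"tx": 13, "ty": 0, "tz": 0, "ax": 0, "ay": 0, "az": 0, "grip": 255}
    - {"tx": 0, "ty": 0, "tz": 0, "ax": 0, "ay": 0, "az": 0, "grip": 255}
  squeeze: 15

```text
t: 5.85
tool_pos: [0.5751, -0.0475, 0.1246]
orientation: [-2.564, -1.815, -0.001]
force: [0.7, 0.0, -1.2]
opening: 0.0395
```

```bash
python3 -c "
from h import *
snap('scene','s12');crop('s12',230,100,330,220,6,'s12c')
go([*loc(PC,-.058,-.03),.2],PC[2]+np.pi/2)"
```

```text
t 5.9 pos [ 0.5747 -0.0485  0.1246] yawY -0.339 zax [-2.e-04 -1.e-04 -1.e+00] F [-0.5 -0.  -1.1] op 0.0399
target [0.4831 0.1759 0.2   ] d_tool mm [ 181.1 -161.1  -75.4]
az -1.7358
rv to target [-2.0000e-04 -0.0000e+00 -1.7358e+00]
```

View pics/s12c.png

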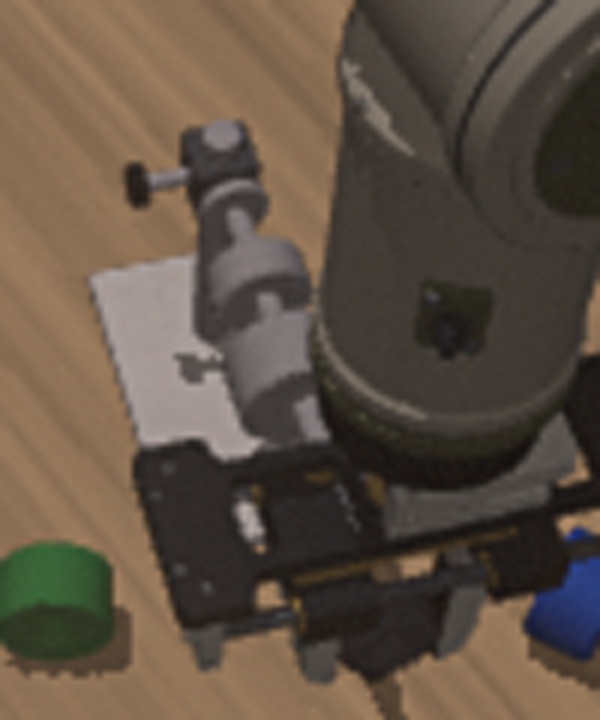

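>>> step_arm:
  targets:
    - {"tx": 0, "ty": 0, "tz": -45, "ax": 0, "ay": 0, "az": 0, "grip": 255}
    - {"tx": 0, "ty": 0, "tz": -40, "ax": 0, "ay": 0, "az": 0, "grip": 255}
    - {"tx": 22.6, "ty": -20.1, "tz": 0, "ax": 0, "ay": 0, "az": 0, "grip": 255}
    - {"tx": 22.6, "ty": -20.1, "tz": 0, "ax": 0, "ay": 0, "az": 0, "grip": 255}
    - {"tx": 22.6, "ty": -20.1, "tz": 0, "ax": 0, "ay": 0, "az": 0, "grip": 255}
    - {"tx": 22.6, "ty": -20.1, "tz": 0, "ax": 0, "ay": 0, "az": 0, "grip": 255}
    - {"tx": 22.6, "ty": -20.1, "tz": 0, "ax": 0, "ay": 0, "az": 0, "grip": 255}
    - {"tx": 22.6, "ty": -20.1, "tz": 0, "ax": 0, "ay": 0, "az": 0, "grip": 255}
    - {"tx": 22.6, "ty": -20.1, "tz": 0, "ax": 0, "ay": 0, "az": 0, "grip": 255}
    - {"tx": 22.6, "ty": -20.1, "tz": 0, "ax": 0, "ay": 0, "az": 0, "grip": 255}

```text
t: 6.9
tool_pos: [0.483, 0.175, 0.2097]
orientation: [2.566, 1.811, 0.0]
force: [0.5, 0.3, -1.6]
opening: 0.04
```

>>> step_arm:
  targets:
    - {"tx": 0, "ty": 0, "tz": 0, "ax": 0, "ay": 0, "az": -0.1447, "grip": 255}
    - {"tx": 0, "ty": 0, "tz": 0, "ax": 0, "ay": 0, "az": -0.1447, "grip": 255}
    - {"tx": 0, "ty": 0, "tz": 0, "ax": 0, "ay": 0, "az": -0.1447, "grip": 255}
    - {"tx": 0, "ty": 0, "tz": 0, "ax": 0, "ay": 0, "az": -0.1447, "grip": 255}
    - {"tx": 0, "ty": 0, "tz": 0, "ax": 0, "ay": 0, "az": -0.1447, "grip": 255}
    - {"tx": 0, "ty": 0, "tz": 0, "ax": 0, "ay": 0, "az": -0.1447, "grip": 255}
    - {"tx": 0, "ty": 0, "tz": 0, "ax": 0, "ay": 0, "az": -0.1447, "grip": 255}
    - {"tx": 0, "ty": 0, "tz": 0, "ax": 0, "ay": 0, "az": -0.1447, "grip": 255}
    - {"tx": 0, "ty": 0, "tz": 0, "ax": 0, "ay": 0, "az": -0.1447, "grip": 255}
    - {"tx": 0, "ty": 0, "tz": 0, "ax": 0, "ay": 0, "az": -0.1447, "grip": 255}
    - {"tx": 0, "ty": 0, "tz": 0, "ax": 0, "ay": 0, "az": -0.1447, "grip": 255}
    - {"tx": 0, "ty": 0, "tz": 0, "ax": 0, "ay": 0, "az": -0.1447, "grip": 255}
    - {"tx": 0, "ty": 0, "tz": 0, "ax": 0, "ay": 0, "az": 0, "grip": 255}

```text
t: 8.2
tool_pos: [0.4835, 0.174, 0.2096]
orientation: [0.272, 3.13, -0.001]
force: [0.6, 0.6, -0.7]
opening: 0.04
```

```bash
python3 -c "
from h import *
snap('scene','s13');crop('s13',290,180,505,384,2.9,'s13c');snap('top','t13');crop('t13',25,140,240,290,3.5,'t13c')
go([*loc(PC,-.058,-.03),.1],PC[2]+np.pi/2)"
```

```text
t 8.3 pos [0.4835 0.1742 0.2097] yawY 1.3906 zax [ 1.e-04 -2.e-04 -1.e+00] F [ 0.1 -0.3 -1.7] op 0.0398
target [0.4831 0.1759 0.1   ] d_tool mm [  0.7   1.7 109.7]
az -0.0062
rv to target [-0.0002  0.0001 -0.0062]
```

View pics/s13c.png

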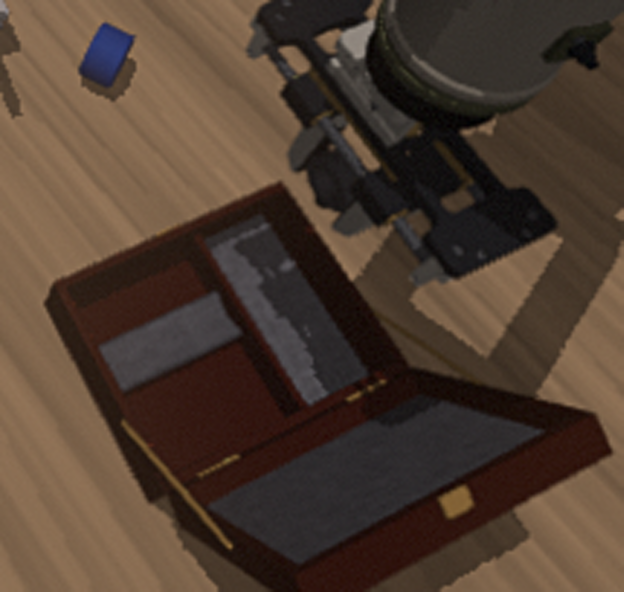

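View pics/t13c.png

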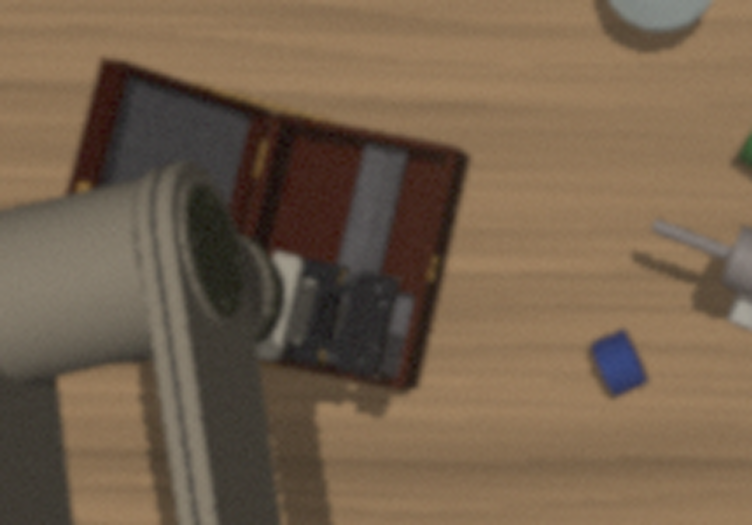

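>>> step_arm:
  targets:
    - {"tx": 0, "ty": 1.5, "tz": 40, "ax": 0, "ay": 0, "az": -0.006, "grip": 255}
    - {"tx": 0, "ty": 0, "tz": 40, "ax": 0, "ay": 0, "az": 0, "grip": 255}
    - {"tx": 0, "ty": 0, "tz": 40, "ax": 0, "ay": 0, "az": 0, "grip": 255}
    - {"tx": 0, "ty": 0, "tz": 25, "ax": 0, "ay": 0, "az": 0, "grip": 255}
    - {"tx": 0, "ty": 0, "tz": 15, "ax": 0, "ay": 0, "az": 0, "grip": 255}
    - {"tx": 0, "ty": 0, "tz": 8, "ax": 0, "ay": 0, "az": 0, "grip": 255}
    - {"tx": 0, "ty": 0, "tz": 0, "ax": 0, "ay": 0, "az": 0, "grip": 255}

```text
t: 9.0
tool_pos: [0.4836, 0.1759, 0.0414]
orientation: [-0.268, -3.129, 0.0]
force: [0.2, 1.2, -0.8]
opening: 0.0395
```

```bash
python3 -c "
from h import *
snap('scene','s14');crop('s14',290,180,505,384,2.9,'s14c')
go([*loc(PC,-.058,-.03),.036],PC[2]+np.pi/2)"
```

```text
t 9.05 pos [0.4843 0.1761 0.0425] yawY 1.4005 zax [ 9.e-04  2.e-04 -1.e+00] F [ 0.4  0.4 -1.3] op 0.04
target [0.4831 0.1759 0.036 ] d_tool mm [ 1.2 -0.4  6.4]
az 0.0037
rv to target [0.0004 0.0009 0.0037]
```

View pics/s14c.png

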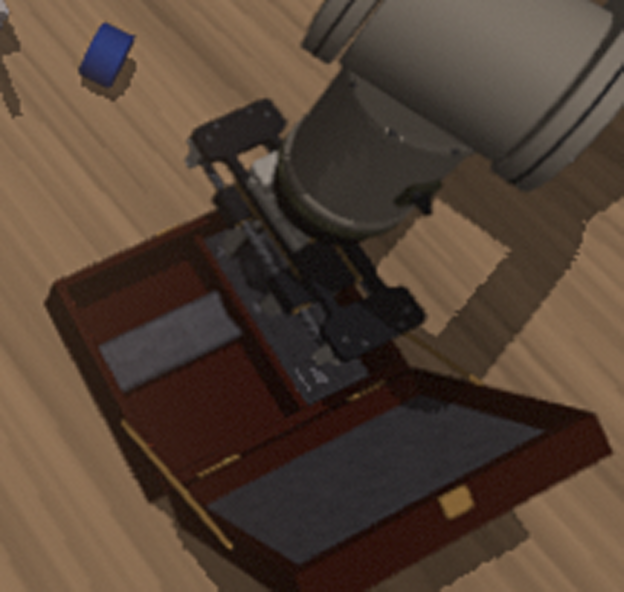

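>>> step_arm:
  targets:
    - {"tx": 0, "ty": 0, "tz": 3, "ax": 0, "ay": 0, "az": 0, "grip": 255}
    - {"tx": 0, "ty": 0, "tz": 3, "ax": 0, "ay": 0, "az": 0, "grip": 255}
    - {"tx": 0, "ty": 0, "tz": 0, "ax": 0, "ay": 0, "az": 0, "grip": 255}
    - {"tx": 0, "ty": 0, "tz": 0, "ax": 0, "ay": 0, "az": 0, "grip": 255}

```text
t: 9.45
tool_pos: [0.4839, 0.176, 0.0359]
orientation: [0.266, 3.13, 0.0]
force: [-0.7, 0.2, -1.3]
opening: 0.0396
```

>>> step_arm:
  targets:
    - {"tx": 0, "ty": 0, "tz": 1.5, "ax": 0, "ay": 0, "az": 0, "grip": 255}
    - {"tx": 0, "ty": 0, "tz": 0, "ax": 0, "ay": 0, "az": 0, "grip": 255}
    - {"tx": 0, "ty": 0, "tz": 0, "ax": 0, "ay": 0, "az": 0, "grip": 255}

```text
t: 9.75
tool_pos: [0.4836, 0.176, 0.0341]
orientation: [-0.266, -3.13, 0.0]
force: [0.0, 0.8, -1.2]
opening: 0.0397
```

>>> step_arm:
  targets:
    - {"tx": 0, "ty": 0, "tz": 1, "ax": 0, "ay": 0, "az": 0, "grip": 255}
    - {"tx": 0, "ty": 0, "tz": 0, "ax": 0, "ay": 0, "az": 0, "grip": 130}
    - {"tx": 0, "ty": 0, "tz": 0, "ax": 0, "ay": 0, "az": 0, "grip": 120}
    - {"tx": 0, "ty": 0, "tz": 0, "ax": 0, "ay": 0, "az": 0, "grip": 110}
    - {"tx": 0, "ty": 0, "tz": 0, "ax": 0, "ay": 0, "az": 0, "grip": 100}
    - {"tx": 0, "ty": 0, "tz": 0, "ax": 0, "ay": 0, "az": 0, "grip": 90}
    - {"tx": 0, "ty": 0, "tz": 0, "ax": 0, "ay": 0, "az": 0, "grip": 80}
    - {"tx": 0, "ty": 0, "tz": 0, "ax": 0, "ay": 0, "az": 0, "grip": 80}
    - {"tx": 0, "ty": 0, "tz": 0, "ax": 0, "ay": 0, "az": 0, "grip": 80}

```text
t: 10.65
tool_pos: [0.4839, 0.177, 0.0333]
orientation: [0.266, 3.13, 0.003]
force: [1.2, 5.1, -1.2]
opening: 0.0637
```

>>> step_arm:
  targets:
    - {"tx": 0, "ty": 0, "tz": -20, "ax": 0, "ay": 0, "az": 0, "grip": 80}
    - {"tx": 0, "ty": 0, "tz": -40, "ax": 0, "ay": 0, "az": 0, "grip": 80}
    - {"tx": 0, "ty": 0, "tz": -45, "ax": 0, "ay": 0, "az": 0, "grip": 80}
    - {"tx": 0, "ty": 0, "tz": -45, "ax": 0, "ay": 0, "az": 0, "grip": 80}
    - {"tx": 0, "ty": 0, "tz": -45, "ax": 0, "ay": 0, "az": 0, "grip": 60}

```text
t: 11.15
tool_pos: [0.4833, 0.1758, 0.2299]
orientation: [-0.266, -3.13, 0.0]
force: [1.0, 0.3, -0.6]
opening: 0.068
```

```bash
python3 -c "
from h import *
snap('scene','s15');crop('s15',290,180,505,384,2.9,'s15c')
go([*loc(PS,.114),.22],PS[2]-np.pi/2)"
```

```text
t 11.2 pos [0.4868 0.1767 0.239 ] yawY 1.4014 zax [ 0.0111  0.0026 -0.9999] F [1.5 0.5 6.1] op 0.0698
target [ 0.5342 -0.1686  0.22  ] d_tool mm [-104.7 -332.5   18.6]
az 1.7427
rv to target [0.0124 0.0038 1.7427]
```

View pics/s15c.png

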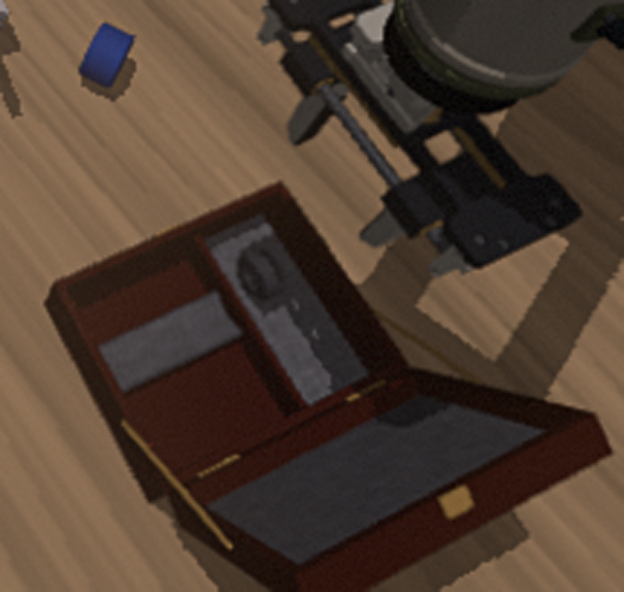

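>>> step_arm:
  targets:
    - {"tx": -13.3, "ty": -41.4, "tz": 0, "ax": 0, "ay": 0, "az": 0, "grip": 0}
    - {"tx": -13.3, "ty": -41.4, "tz": 0, "ax": 0, "ay": 0, "az": 0, "grip": 0}
    - {"tx": -13.3, "ty": -41.4, "tz": 0, "ax": 0, "ay": 0, "az": 0, "grip": 0}
    - {"tx": -13.3, "ty": -41.4, "tz": 0, "ax": 0, "ay": 0, "az": 0, "grip": 0}
    - {"tx": -13.3, "ty": -41.4, "tz": 0, "ax": 0, "ay": 0, "az": 0, "grip": 0}
    - {"tx": -13.3, "ty": -41.4, "tz": 0, "ax": 0, "ay": 0, "az": 0, "grip": 0}
    - {"tx": -13.3, "ty": -41.4, "tz": 0, "ax": 0, "ay": 0, "az": 0, "grip": 0}
    - {"tx": -13.3, "ty": -41.4, "tz": 0, "ax": 0, "ay": 0, "az": 0, "grip": 0}

```text
t: 12.0
tool_pos: [0.5326, -0.1703, 0.228]
orientation: [0.266, 3.13, -0.0]
force: [-0.1, 0.1, 1.3]
opening: 0.0928
```

>>> step_arm:
  targets:
    - {"tx": 0, "ty": 0, "tz": 0, "ax": 0, "ay": 0, "az": 0.145, "grip": 0}
    - {"tx": 0, "ty": 0, "tz": 0, "ax": 0, "ay": 0, "az": 0.145, "grip": 0}
    - {"tx": 0, "ty": 0, "tz": 0, "ax": 0, "ay": 0, "az": 0.145, "grip": 0}
    - {"tx": 0, "ty": 0, "tz": 0, "ax": 0, "ay": 0, "az": 0.145, "grip": 0}
    - {"tx": 0, "ty": 0, "tz": 0, "ax": 0, "ay": 0, "az": 0.145, "grip": 0}
    - {"tx": 0, "ty": 0, "tz": 0, "ax": 0, "ay": 0, "az": 0.145, "grip": 0}
    - {"tx": 0, "ty": 0, "tz": 0, "ax": 0, "ay": 0, "az": 0.145, "grip": 0}
    - {"tx": 0, "ty": 0, "tz": 0, "ax": 0, "ay": 0, "az": 0.145, "grip": 0}
    - {"tx": 0, "ty": 0, "tz": 0, "ax": 0, "ay": 0, "az": 0.145, "grip": 0}
    - {"tx": 0, "ty": 0, "tz": 0, "ax": 0, "ay": 0, "az": 0.145, "grip": 0}
    - {"tx": 0, "ty": 0, "tz": 0, "ax": 0, "ay": 0, "az": 0.145, "grip": 0}
    - {"tx": 0, "ty": 0, "tz": 0, "ax": 0, "ay": 0, "az": 0.145, "grip": 0}
    - {"tx": 0, "ty": 0, "tz": 0, "ax": 0, "ay": 0, "az": 0, "grip": 0}

```text
t: 13.3
tool_pos: [0.5326, -0.1684, 0.2278]
orientation: [-2.566, -1.812, 0.0]
force: [0.3, -0.7, -0.7]
opening: 0.0928
```

```bash
python3 -c "
from h import *
snap('scene','s16');crop('s16',230,100,330,220,6,'s16c')
go([*loc(PS,.114),.121],PS[2]-np.pi/2)
c=load('s16');f=lambda X:((proj(c,X)-[230,100]+.5)*6-.5).round(0)
for x in(.098,.130): print(f(np.append(loc(PS,x),.126)),f(np.append(loc(PS,x),.153)))"
```

```text
t 13.35 pos [ 0.5326 -0.1684  0.2279] yawY -0.3355 zax [-3.e-04  0.e+00 -1.e+00] F [-1.2  0.3 -0.5] op 0.0931
target [ 0.5342 -0.1686  0.121 ] d_tool mm [  0.4   1.5 106.9]
az 0.0058
rv to target [-0.0003  0.0001  0.0058]
[[276. 343.]] [[280. 304.]]
[[298. 403.]] [[303. 364.]]
```

View pics/s16c.png

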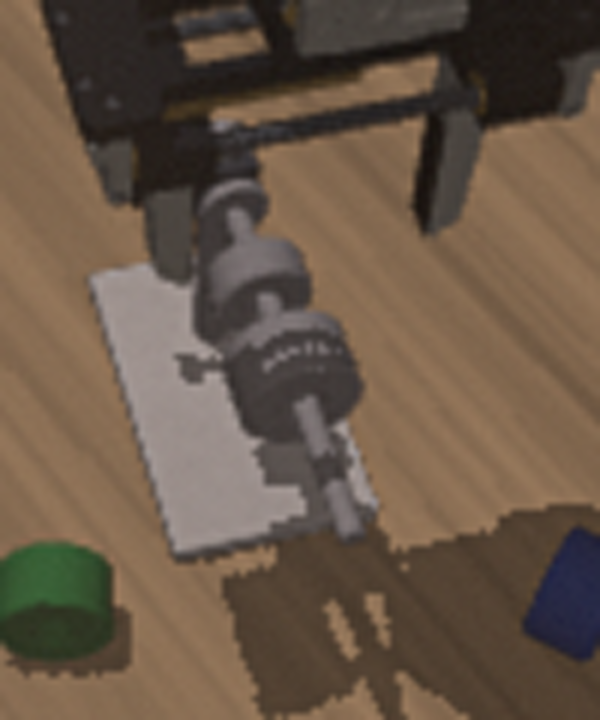

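>>> step_arm:
  targets:
    - {"tx": 0, "ty": 0, "tz": 40, "ax": 0, "ay": 0, "az": 0.006, "grip": 0}
    - {"tx": 0, "ty": 0, "tz": 35, "ax": 0, "ay": 0, "az": 0, "grip": 0}
    - {"tx": 0, "ty": 0, "tz": 20, "ax": 0, "ay": 0, "az": 0, "grip": 0}
    - {"tx": 0, "ty": 0, "tz": 12, "ax": 0, "ay": 0, "az": 0, "grip": 0}
    - {"tx": 0, "ty": 0, "tz": 0, "ax": 0, "ay": 0, "az": 0, "grip": 0}
    - {"tx": 0, "ty": 0, "tz": 0, "ax": 0, "ay": 0, "az": 0, "grip": 255}
    - {"tx": 0, "ty": 0, "tz": 0, "ax": 0, "ay": 0, "az": 0, "grip": 255}
    - {"tx": 0, "ty": 0, "tz": 0, "ax": 0, "ay": 0, "az": 0, "grip": 255}
    - {"tx": 0, "ty": 0, "tz": 0, "ax": 0, "ay": 0, "az": 0, "grip": 255}
    - {"tx": 0, "ty": 0, "tz": 0, "ax": 0, "ay": 0, "az": 0, "grip": 255}
    - {"tx": 0, "ty": 0, "tz": 0, "ax": 0, "ay": 0, "az": 0, "grip": 255}
    - {"tx": 0, "ty": 0, "tz": 0, "ax": 0, "ay": 0, "az": 0, "grip": 255}
  squeeze: 35

```text
t: 14.55
tool_pos: [0.5324, -0.1683, 0.1213]
orientation: [-2.569, -1.807, 0.001]
force: [-3.2, 0.6, 3.5]
opening: 0.0537
```

```bash
python3 -c "
from h import *
go([*loc(PS,.114),.121],PS[2]-np.pi/2)"
```

```text
t 14.55 pos [ 0.5324 -0.1683  0.1213] yawY -0.3446 zax [-7.e-04  2.e-04 -1.e+00] F [-3.2  0.6  3.5] op 0.0537
target [ 0.5342 -0.1686  0.121 ] d_tool mm [0.3 1.7 0.3]
az -0.0033
rv to target [-0.0007  0.     -0.0033]
```

Gripped: the opening reads 53.7 mm. Next I lift 4 mm so the bore is centred on the bar.

>>> step_arm:
  targets:
    - {"tx": 0, "ty": 0, "tz": -2, "ax": 0, "ay": 0, "az": 0, "grip": 255}
    - {"tx": 0, "ty": 0, "tz": -2, "ax": 0, "ay": 0, "az": 0, "grip": 255}
    - {"tx": 0, "ty": 0, "tz": 0, "ax": 0, "ay": 0, "az": 0, "grip": 255}
    - {"tx": 0, "ty": 0, "tz": 0, "ax": 0, "ay": 0, "az": 0, "grip": 255}
  squeeze: 35

```text
t: 14.95
tool_pos: [0.5326, -0.1683, 0.1248]
orientation: [-2.569, -1.807, 0.0]
force: [-0.3, -0.3, -5.6]
opening: 0.0537
```

```bash
python3 -c "
from h import *
go([*loc(PS,.235),.125],PS[2]-np.pi/2)"
```

```text
t 14.95 pos [ 0.5326 -0.1683  0.1248] yawY -0.3447 zax [-4.e-04  2.e-04 -1.e+00] F [-0.3 -0.3 -5.6] op 0.0537
target [ 0.5747 -0.0546  0.125 ] d_tool mm [121.3   1.2  -0.2]
az -0.0034
rv to target [-0.0004 -0.0001 -0.0034]
```

>>> step_arm:
  targets:
    - {"tx": 10, "ty": 0, "tz": 0, "ax": 0, "ay": 0, "az": 0, "grip": 255}
    - {"tx": 15, "ty": 0, "tz": 0, "ax": 0, "ay": 0, "az": 0, "grip": 255}
    - {"tx": 15, "ty": 0, "tz": 0, "ax": 0, "ay": 0, "az": 0, "grip": 255}
    - {"tx": 15, "ty": 0, "tz": 0, "ax": 0, "ay": 0, "az": 0, "grip": 255}
    - {"tx": 0, "ty": 0, "tz": 0, "ax": 0, "ay": 0, "az": 0, "grip": 255}

```text
t: 15.45
tool_pos: [0.5521, -0.1138, 0.1252]
orientation: [-2.567, -1.811, -0.001]
force: [-0.5, -1.3, -5.3]
opening: 0.0538
```

>>> step_arm:
  targets:
    - {"tx": 15, "ty": 0, "tz": 0, "ax": 0, "ay": 0, "az": 0, "grip": 255}
    - {"tx": 15, "ty": 0, "tz": 0, "ax": 0, "ay": 0, "az": 0, "grip": 255}
    - {"tx": 15, "ty": 0, "tz": 0, "ax": 0, "ay": 0, "az": 0, "grip": 255}
    - {"tx": 15, "ty": 0, "tz": 0, "ax": 0, "ay": 0, "az": 0, "grip": 255}
    - {"tx": 10, "ty": 0, "tz": 0, "ax": 0, "ay": 0, "az": 0, "grip": 255}
    - {"tx": 0, "ty": 0, "tz": 0, "ax": 0, "ay": 0, "az": 0, "grip": 255}

```text
t: 16.05
tool_pos: [0.5754, -0.0492, 0.1251]
orientation: [-2.568, -1.81, -0.0]
force: [0.4, 0.2, -5.4]
opening: 0.0539
```

```bash
python3 -c "
from h import *
snap('scene','s17');crop('s17',230,100,330,220,6,'s17c')
go([*loc(PC,.070,-.012),.2],PC[2]+np.pi/2)"
```

```text
t 16.1 pos [ 0.5751 -0.0501  0.1251] yawY -0.3432 zax [-2.e-04 -2.e-04 -1.e+00] F [ 0.2  0.2 -5.1] op 0.0538
target [0.6123 0.1715 0.2   ] d_tool mm [221.1 -39.6 -75. ]
az -1.74
rv to target [-3.00e-04  0.00e+00 -1.74e+00]
```

View pics/s17c.png

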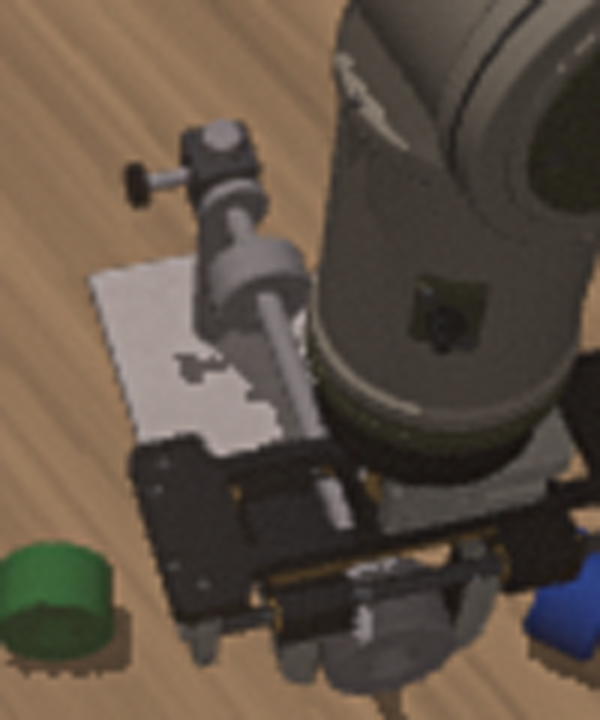

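>>> step_arm:
  targets:
    - {"tx": 0, "ty": 0, "tz": -45, "ax": 0, "ay": 0, "az": 0, "grip": 255}
    - {"tx": 0, "ty": 0, "tz": -40, "ax": 0, "ay": 0, "az": 0, "grip": 255}
    - {"tx": 36.8, "ty": -6.6, "tz": 0, "ax": 0, "ay": 0, "az": 0, "grip": 255}
    - {"tx": 36.8, "ty": -6.6, "tz": 0, "ax": 0, "ay": 0, "az": 0, "grip": 255}
    - {"tx": 36.8, "ty": -6.6, "tz": 0, "ax": 0, "ay": 0, "az": 0, "grip": 255}
    - {"tx": 36.8, "ty": -6.6, "tz": 0, "ax": 0, "ay": 0, "az": 0, "grip": 255}
    - {"tx": 36.8, "ty": -6.6, "tz": 0, "ax": 0, "ay": 0, "az": 0, "grip": 255}
    - {"tx": 36.8, "ty": -6.6, "tz": 0, "ax": 0, "ay": 0, "az": 0, "grip": 255}

```text
t: 16.9
tool_pos: [0.6124, 0.171, 0.2101]
orientation: [2.57, 1.806, -0.0]
force: [-0.5, 0.0, -4.7]
opening: 0.0532
```

>>> step_arm:
  targets:
    - {"tx": 0, "ty": 0, "tz": 0, "ax": 0, "ay": 0, "az": -0.145, "grip": 255}
    - {"tx": 0, "ty": 0, "tz": 0, "ax": 0, "ay": 0, "az": -0.145, "grip": 255}
    - {"tx": 0, "ty": 0, "tz": 0, "ax": 0, "ay": 0, "az": -0.145, "grip": 255}
    - {"tx": 0, "ty": 0, "tz": 0, "ax": 0, "ay": 0, "az": -0.145, "grip": 255}
    - {"tx": 0, "ty": 0, "tz": 0, "ax": 0, "ay": 0, "az": -0.145, "grip": 255}
    - {"tx": 0, "ty": 0, "tz": 0, "ax": 0, "ay": 0, "az": -0.145, "grip": 255}
    - {"tx": 0, "ty": 0, "tz": 0, "ax": 0, "ay": 0, "az": -0.145, "grip": 255}
    - {"tx": 0, "ty": 0, "tz": 0, "ax": 0, "ay": 0, "az": -0.145, "grip": 255}
    - {"tx": 0, "ty": 0, "tz": 0, "ax": 0, "ay": 0, "az": -0.145, "grip": 255}
    - {"tx": 0, "ty": 0, "tz": 0, "ax": 0, "ay": 0, "az": -0.145, "grip": 255}
    - {"tx": 0, "ty": 0, "tz": 0, "ax": 0, "ay": 0, "az": -0.145, "grip": 255}
    - {"tx": 0, "ty": 0, "tz": 0, "ax": 0, "ay": 0, "az": -0.145, "grip": 255}
    - {"tx": 0, "ty": 0, "tz": 0, "ax": 0, "ay": 0, "az": 0, "grip": 255}

```text
t: 18.2
tool_pos: [0.6123, 0.1696, 0.2099]
orientation: [-0.273, -3.129, 0.001]
force: [-0.9, -0.3, -5.3]
opening: 0.0534
```

```bash
python3 -c "
from h import *
snap('scene','s18');crop('s18',290,180,505,384,2.9,'s18c')
go([*loc(PC,.070,-.012),.1],PC[2]+np.pi/2)
# overlay of bed/inner edges on unobstructed images
P=PC
def Wl(X): return np.array([[*loc(P,x,y),z] for x,y,z in X])
h=.016+.0098
for tag,o,k in(('s15',(300,230,420,330),6),('t0x',None,0),('t13',(95,165,165,260),6)):
    if not o: continue
    c=load(tag); im=cv2.resize(c['frame'][o[1]:o[3],o[0]:o[2]],None,fx=k,fy=k,interpolation=cv2.INTER_CUBIC)
    for X,col in(([(-.02,-.029,h),(.1005,-.029,h)],(0,255,0)),([(-.02,.005,h),(.1005,.005,h)],(0,255,0)),([(-.0205,-.012,.016),(.1005,-.012,.016)],(255,255,0)),
      ([(.1005,.075,.058),(.1005,-.075,.058),(-.1005,-.075,.058),(-.1005,.075,.058)],(0,255,255)),([(-.02,-.075,.044),(-.02,.075,.044)],(0,0,255))):
        q=((proj(c,Wl(X))-o[:2]+.5)*k-.5).round().astype(int); cv2.polylines(im,[q.reshape(-1,1,2)],False,col,1)
    cv2.imwrite('pics/bd_'+tag+'.png',im)
"
```

```text
t 18.25 pos [0.6123 0.1697 0.21  ] yawY 1.3915 zax [-3.e-04 -3.e-04 -1.e+00] F [-0.2 -0.1 -5.5] op 0.0534
target [0.6123 0.1715 0.1   ] d_tool mm [  0.3   1.8 110. ]
az -0.0053
rv to target [-0.0004 -0.0002 -0.0053]
```

View pics/bd_s15.png

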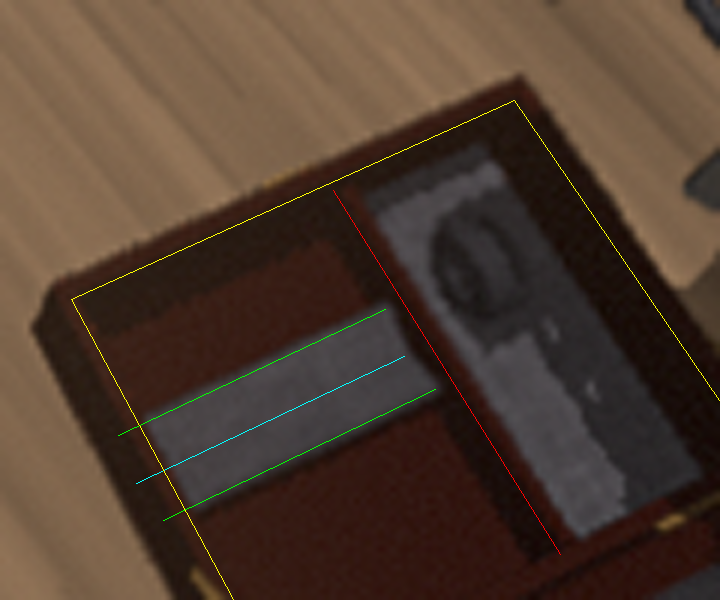

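View pics/bd_t13.png

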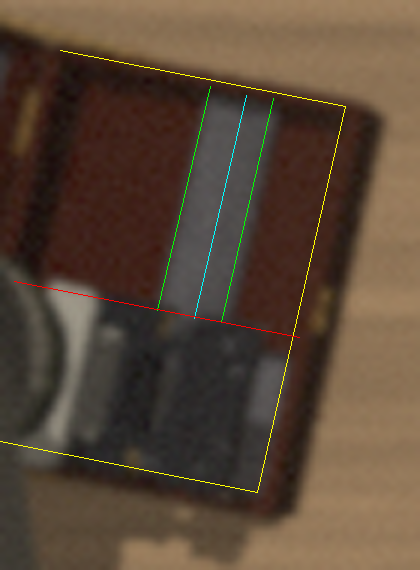

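View pics/s18c.png

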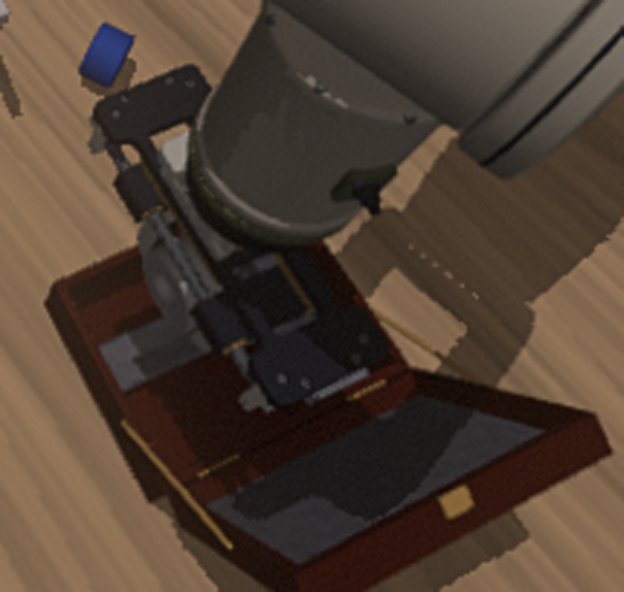

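>>> step_arm:
  targets:
    - {"tx": 0, "ty": 0.8, "tz": 40, "ax": 0, "ay": 0, "az": -0.005, "grip": 255}
    - {"tx": 0, "ty": 0, "tz": 40, "ax": 0, "ay": 0, "az": 0, "grip": 255}
    - {"tx": 0, "ty": 0, "tz": 35, "ax": 0, "ay": 0, "az": 0, "grip": 255}
    - {"tx": 0, "ty": 0, "tz": 25, "ax": 0, "ay": 0, "az": 0, "grip": 255}
    - {"tx": 0, "ty": 0, "tz": 15, "ax": 0, "ay": 0, "az": 0, "grip": 255}
    - {"tx": 0, "ty": 0, "tz": 0, "ax": 0, "ay": 0, "az": 0, "grip": 255}
    - {"tx": 0, "ty": 0, "tz": 0, "ax": 0, "ay": 0, "az": 0, "grip": 255}

```text
t: 18.95
tool_pos: [0.6132, 0.1712, 0.0563]
orientation: [0.27, 3.129, 0.0]
force: [-0.4, 0.3, -4.9]
opening: 0.0535
```

```bash
python3 -c "
from h import *
snap('scene','s19');crop('s19',300,230,430,340,5.5,'s19c');snap('top','t19');crop('t19',95,140,195,260,5,'t19c')
go([*loc(PC,.070,-.013),.042],PC[2]+np.pi/2)"
```

```text
t 19.05 pos [0.6142 0.1715 0.0576] yawY 1.3995 zax [ 3.7e-03  7.0e-04 -1.0e+00] F [-0.   0.7 -5.2] op 0.0538
target [0.6121 0.1705 0.042 ] d_tool mm [ 1.9 -1.4 15.6]
az 0.0027
rv to target [0.0013 0.0035 0.0027]
```

View pics/s19c.png

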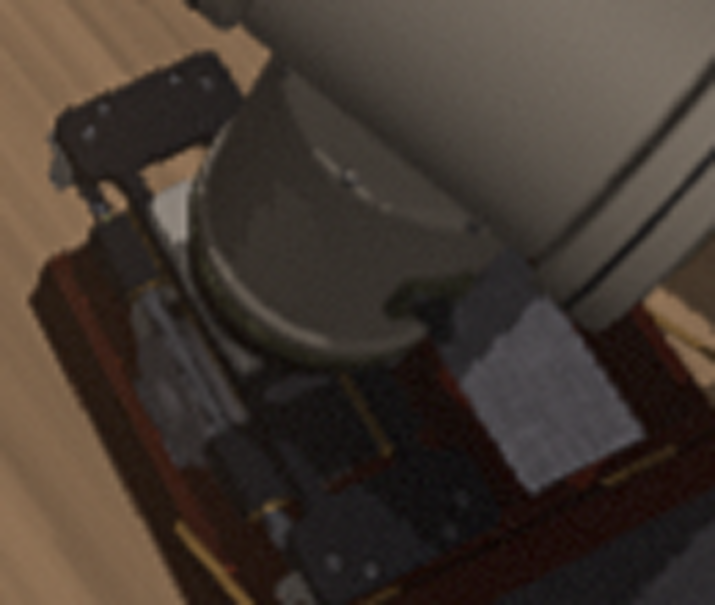

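View pics/t19c.png

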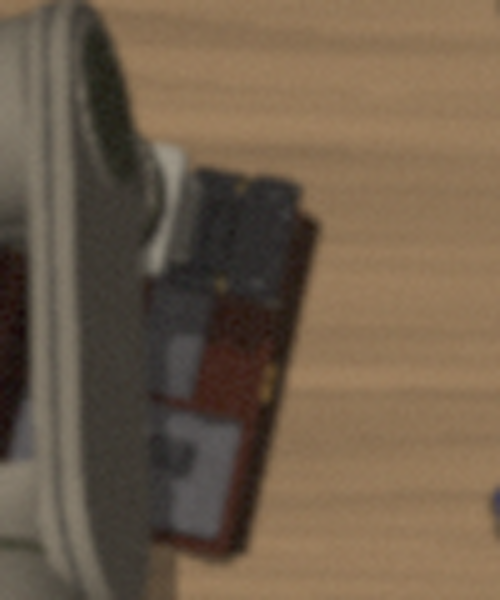

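>>> step_arm:
  targets:
    - {"tx": 0, "ty": -0.5, "tz": 6, "ax": 0, "ay": 0, "az": 0, "grip": 255}
    - {"tx": 0, "ty": 0, "tz": 4, "ax": 0, "ay": 0, "az": 0, "grip": 255}
    - {"tx": 0, "ty": 0, "tz": 0, "ax": 0, "ay": 0, "az": 0, "grip": 255}
    - {"tx": 0, "ty": 0, "tz": 0, "ax": 0, "ay": 0, "az": 0, "grip": 255}

```text
t: 19.45
tool_pos: [0.6121, 0.1707, 0.0449]
orientation: [-0.267, -3.13, 0.0]
force: [1.0, 0.9, -5.1]
opening: 0.0536
```

```bash
python3 -c "
from h import *
go([*loc(PC,.070,-.013),.042],PC[2]+np.pi/2)"
```

```text
t 19.45 pos [0.6121 0.1707 0.0449] yawY 1.4003 zax [-5.e-04 -1.e-04 -1.e+00] F [ 1.   0.9 -5.1] op 0.0536
target [0.6121 0.1705 0.042 ] d_tool mm [-0.  -0.2  2.9]
az 0.0035
rv to target [-0.0002 -0.0005  0.0035]
```

>>> step_arm:
  targets:
    - {"tx": 0, "ty": 0, "tz": 1, "ax": 0, "ay": 0, "az": 0.003, "grip": 255}
    - {"tx": 0, "ty": 0, "tz": 1, "ax": 0, "ay": 0, "az": 0, "grip": 255}
    - {"tx": 0, "ty": 0, "tz": 0, "ax": 0, "ay": 0, "az": 0, "grip": 255}
    - {"tx": 0, "ty": 0, "tz": 0, "ax": 0, "ay": 0, "az": 0, "grip": 255}

```text
t: 19.85
tool_pos: [0.6125, 0.1708, 0.0434]
orientation: [0.272, 3.129, 0.0]
force: [0.4, -0.1, -2.9]
opening: 0.0537
```

>>> step_arm:
  targets:
    - {"tx": 0, "ty": 0, "tz": 0.7, "ax": 0, "ay": 0, "az": 0, "grip": 255}
    - {"tx": 0, "ty": 0, "tz": 0, "ax": 0, "ay": 0, "az": 0, "grip": 255}
    - {"tx": 0, "ty": 0, "tz": 0, "ax": 0, "ay": 0, "az": 0, "grip": 255}

```text
t: 20.15
tool_pos: [0.6127, 0.1708, 0.0432]
orientation: [0.272, 3.129, 0.0]
force: [-3.5, -0.9, 3.9]
opening: 0.0537
```

>>> step_arm:
  targets:
    - {"tx": 0, "ty": 0, "tz": 0, "ax": 0, "ay": 0, "az": 0, "grip": 100}
    - {"tx": 0, "ty": 0, "tz": 0, "ax": 0, "ay": 0, "az": 0, "grip": 90}
    - {"tx": 0, "ty": 0, "tz": 0, "ax": 0, "ay": 0, "az": 0, "grip": 80}
    - {"tx": 0, "ty": 0, "tz": 0, "ax": 0, "ay": 0, "az": 0, "grip": 70}
    - {"tx": 0, "ty": 0, "tz": 0, "ax": 0, "ay": 0, "az": 0, "grip": 60}
    - {"tx": 0, "ty": 0, "tz": 0, "ax": 0, "ay": 0, "az": 0, "grip": 55}
    - {"tx": 0, "ty": 0, "tz": 0, "ax": 0, "ay": 0, "az": 0, "grip": 50}

```text
t: 20.85
tool_pos: [0.6124, 0.1708, 0.0425]
orientation: [0.272, 3.13, 0.0]
force: [0.2, 0.0, -0.6]
opening: 0.074
```

>>> step_arm:
  targets:
    - {"tx": 0, "ty": 0, "tz": -15, "ax": 0, "ay": 0, "az": 0, "grip": 50}
    - {"tx": 0, "ty": 0, "tz": -35, "ax": 0, "ay": 0, "az": 0, "grip": 50}
    - {"tx": 0, "ty": 0, "tz": -45, "ax": 0, "ay": 0, "az": 0, "grip": 50}
    - {"tx": 0, "ty": 0, "tz": -45, "ax": 0, "ay": 0, "az": 0, "grip": 50}
    - {"tx": 0, "ty": 0, "tz": -45, "ax": 0, "ay": 0, "az": 0, "grip": 50}
    - {"tx": 0, "ty": 0, "tz": 0, "ax": 0, "ay": 0, "az": 0, "grip": 50}

```text
t: 21.45
tool_pos: [0.6162, 0.1716, 0.2383]
orientation: [0.271, 3.116, 0.006]
force: [-0.1, 1.0, 1.2]
opening: 0.0751
```

```bash
python3 -c "
from h import *
snap('scene','s20');crop('s20',290,180,430,340,4.5,'s20c')
go([*loc(PS,.062),.228],PS[2]-np.pi/2)"
```

```text
t 21.5 pos [0.615  0.1713 0.2342] yawY 1.3975 zax [ 0.0099  0.002  -0.9999] F [ 0.1 -0.3 -1.6] op 0.0748
target [ 0.5168 -0.2176  0.228 ] d_tool mm [  29.7 -400.     4.5]
az 1.7388
rv to target [0.0109 0.0037 1.7388]
```

View pics/s20c.png

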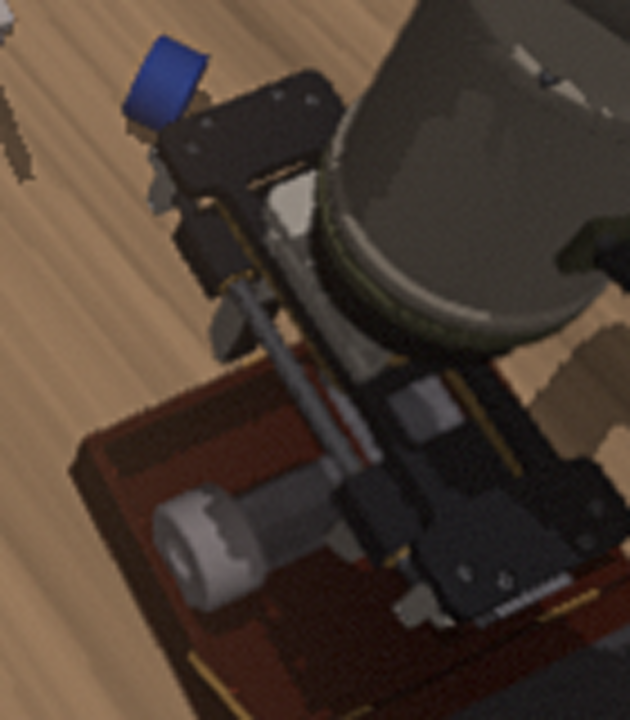

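>>> step_arm:
  targets:
    - {"tx": 3, "ty": -44.3, "tz": 0, "ax": 0, "ay": 0, "az": 0, "grip": 0}
    - {"tx": 3, "ty": -44.3, "tz": 0, "ax": 0, "ay": 0, "az": 0, "grip": 0}
    - {"tx": 3, "ty": -44.3, "tz": 0, "ax": 0, "ay": 0, "az": 0, "grip": 0}
    - {"tx": 3, "ty": -44.3, "tz": 0, "ax": 0, "ay": 0, "az": 0, "grip": 0}
    - {"tx": 3, "ty": -44.3, "tz": 0, "ax": 0, "ay": 0, "az": 0, "grip": 0}
    - {"tx": 3, "ty": -44.3, "tz": 0, "ax": 0, "ay": 0, "az": 0, "grip": 0}
    - {"tx": 3, "ty": -44.3, "tz": 0, "ax": 0, "ay": 0, "az": 0, "grip": 0}
    - {"tx": 3, "ty": -44.3, "tz": 0, "ax": 0, "ay": 0, "az": 0, "grip": 0}
    - {"tx": 3, "ty": -44.3, "tz": 0, "ax": 0, "ay": 0, "az": 0, "grip": 0}

```text
t: 22.4
tool_pos: [0.5156, -0.2186, 0.2267]
orientation: [-0.272, -3.128, -0.001]
force: [0.7, -1.1, 0.6]
opening: 0.0931
```

>>> step_arm:
  targets:
    - {"tx": 0, "ty": 0, "tz": 0, "ax": 0, "ay": 0, "az": 0.145, "grip": 0}
    - {"tx": 0, "ty": 0, "tz": 0, "ax": 0, "ay": 0, "az": 0.145, "grip": 0}
    - {"tx": 0, "ty": 0, "tz": 0, "ax": 0, "ay": 0, "az": 0.145, "grip": 0}
    - {"tx": 0, "ty": 0, "tz": 0, "ax": 0, "ay": 0, "az": 0.145, "grip": 0}
    - {"tx": 0, "ty": 0, "tz": 0, "ax": 0, "ay": 0, "az": 0.145, "grip": 0}
    - {"tx": 0, "ty": 0, "tz": 0, "ax": 0, "ay": 0, "az": 0.145, "grip": 0}
    - {"tx": 0, "ty": 0, "tz": 0, "ax": 0, "ay": 0, "az": 0.145, "grip": 0}
    - {"tx": 0, "ty": 0, "tz": 0, "ax": 0, "ay": 0, "az": 0.145, "grip": 0}
    - {"tx": 0, "ty": 0, "tz": 0, "ax": 0, "ay": 0, "az": 0.145, "grip": 0}
    - {"tx": 0, "ty": 0, "tz": 0, "ax": 0, "ay": 0, "az": 0.145, "grip": 0}
    - {"tx": 0, "ty": 0, "tz": 0, "ax": 0, "ay": 0, "az": 0.145, "grip": 0}
    - {"tx": 0, "ty": 0, "tz": 0, "ax": 0, "ay": 0, "az": 0.145, "grip": 0}
    - {"tx": 0, "ty": 0, "tz": 0, "ax": 0, "ay": 0, "az": 0, "grip": 0}

```text
t: 23.7
tool_pos: [0.5163, -0.217, 0.2266]
orientation: [-2.569, -1.806, 0.001]
force: [0.5, -0.3, 0.3]
opening: 0.0927
```

```bash
python3 -c "
from h import *
snap('scene','s21');crop('s21',230,100,330,220,6,'s21c')
go([*loc(PS,.062,.0015),.121],PS[2]-np.pi/2)
c=load('s21');f=lambda X:((proj(c,X)-[230,100]+.5)*6-.5).round(0)
for x in(.0515,.0725): print(f(np.append(loc(PS,x),.126)),f(np.append(loc(PS,x),.148)))"
```

```text
t 23.75 pos [ 0.5164 -0.2171  0.2267] yawY -0.3395 zax [-1.3e-03  7.0e-04 -1.0e+00] F [-1.   0.  -0.5] op 0.0932
target [ 0.5153 -0.2171  0.121 ] d_tool mm [ -0.4  -0.9 105.7]
az 0.0018
rv to target [-0.0014 -0.0002  0.0018]
[[246. 260.]] [[249. 227.]]
[[260. 297.]] [[263. 264.]]
```

View pics/s21c.png

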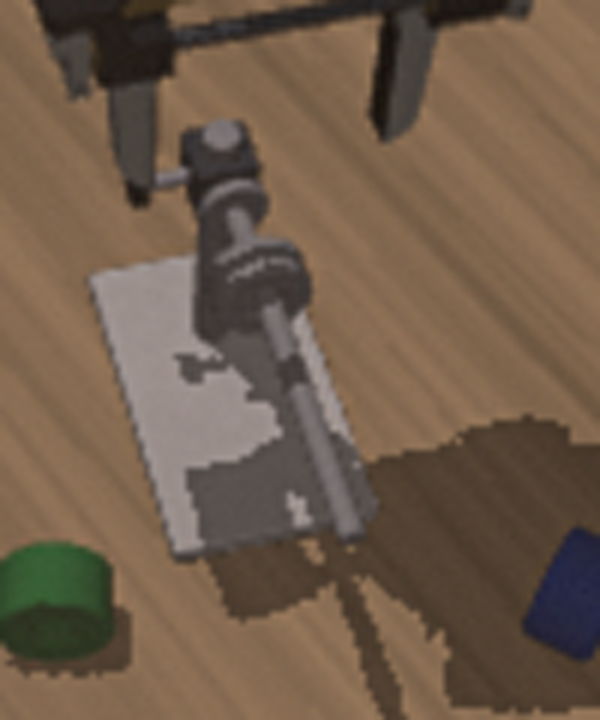

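>>> step_arm:
  targets:
    - {"tx": 0, "ty": -0.7, "tz": 40, "ax": 0, "ay": 0, "az": 0.002, "grip": 0}
    - {"tx": 0, "ty": 0, "tz": 35, "ax": 0, "ay": 0, "az": 0, "grip": 0}
    - {"tx": 0, "ty": 0, "tz": 20, "ax": 0, "ay": 0, "az": 0, "grip": 0}
    - {"tx": 0, "ty": 0, "tz": 11, "ax": 0, "ay": 0, "az": 0, "grip": 0}
    - {"tx": 0, "ty": 0, "tz": 0, "ax": 0, "ay": 0, "az": 0, "grip": 0}
    - {"tx": 0, "ty": 0, "tz": 0, "ax": 0, "ay": 0, "az": 0, "grip": 255}
    - {"tx": 0, "ty": 0, "tz": 0, "ax": 0, "ay": 0, "az": 0, "grip": 255}
    - {"tx": 0, "ty": 0, "tz": 0, "ax": 0, "ay": 0, "az": 0, "grip": 255}
    - {"tx": 0, "ty": 0, "tz": 0, "ax": 0, "ay": 0, "az": 0, "grip": 255}
    - {"tx": 0, "ty": 0, "tz": 0, "ax": 0, "ay": 0, "az": 0, "grip": 255}
    - {"tx": 0, "ty": 0, "tz": 0, "ax": 0, "ay": 0, "az": 0, "grip": 255}
    - {"tx": 0, "ty": 0, "tz": 0, "ax": 0, "ay": 0, "az": 0, "grip": 255}
    - {"tx": 0, "ty": 0, "tz": 0, "ax": 0, "ay": 0, "az": 0, "grip": 255}
  squeeze: 25

```text
t: 25.05
tool_pos: [0.516, -0.217, 0.1214]
orientation: [-2.569, -1.807, 0.001]
force: [-2.0, -0.1, 1.4]
opening: 0.0437
```

```bash
python3 -c "
from h import *
go([*loc(PS,.062,.0015),.121],PS[2]-np.pi/2)"
```

```text
t 25.05 pos [ 0.516  -0.217   0.1214] yawY -0.3446 zax [-6.e-04  2.e-04 -1.e+00] F [-2.  -0.1  1.4] op 0.0437
target [ 0.5153 -0.2171  0.121 ] d_tool mm [-0.3 -0.6  0.4]
az -0.0033
rv to target [-0.0006 -0.     -0.0033]
```

>>> step_arm:
  targets:
    - {"tx": 0, "ty": 0, "tz": -2, "ax": 0, "ay": 0, "az": 0, "grip": 255}
    - {"tx": 0, "ty": 0, "tz": -2, "ax": 0, "ay": 0, "az": 0, "grip": 255}
    - {"tx": 0, "ty": 0, "tz": 0, "ax": 0, "ay": 0, "az": 0, "grip": 255}
    - {"tx": 0, "ty": 0, "tz": 0, "ax": 0, "ay": 0, "az": 0, "grip": 255}

```text
t: 25.45
tool_pos: [0.5163, -0.2171, 0.1255]
orientation: [2.569, 1.808, 0.0]
force: [0.4, -0.1, -1.9]
opening: 0.044
```

>>> step_arm:
  targets:
    - {"tx": 10, "ty": 0, "tz": 0, "ax": 0, "ay": 0, "az": 0, "grip": 255}
    - {"tx": 15, "ty": 0, "tz": 0, "ax": 0, "ay": 0, "az": 0, "grip": 255}
    - {"tx": 15, "ty": 0, "tz": 0, "ax": 0, "ay": 0, "az": 0, "grip": 255}
    - {"tx": 15, "ty": 0, "tz": 0, "ax": 0, "ay": 0, "az": 0, "grip": 255}
    - {"tx": 15, "ty": 0, "tz": 0, "ax": 0, "ay": 0, "az": 0, "grip": 255}
    - {"tx": 0, "ty": 0, "tz": 0, "ax": 0, "ay": 0, "az": 0, "grip": 255}

```text
t: 26.05
tool_pos: [0.5406, -0.1487, 0.1254]
orientation: [-2.567, -1.811, -0.001]
force: [-0.0, -0.8, -1.8]
opening: 0.0439
```

```bash
python3 -c "
from h import *
go([*loc(PS,.24,.0012),.125],PS[2]-np.pi/2)"
```

```text
t 26.05 pos [ 0.5406 -0.1487  0.1254] yawY -0.3421 zax [ 1.e-04  6.e-04 -1.e+00] F [-0.  -0.8 -1.8] op 0.0439
target [ 0.5752 -0.0494  0.125 ] d_tool mm [105.1  -0.8   0.5]
az -0.0008
rv to target [-0.0001 -0.0006 -0.0008]
```

>>> step_arm:
  targets:
    - {"tx": 15, "ty": 0, "tz": 0, "ax": 0, "ay": 0, "az": 0, "grip": 255}
    - {"tx": 15, "ty": 0, "tz": 0, "ax": 0, "ay": 0, "az": 0, "grip": 255}
    - {"tx": 15, "ty": 0, "tz": 0, "ax": 0, "ay": 0, "az": 0, "grip": 255}
    - {"tx": 15, "ty": 0, "tz": 0, "ax": 0, "ay": 0, "az": 0, "grip": 255}
    - {"tx": 15, "ty": 0, "tz": 0, "ax": 0, "ay": 0, "az": 0, "grip": 255}
    - {"tx": 15, "ty": 0, "tz": 0, "ax": 0, "ay": 0, "az": 0, "grip": 255}
    - {"tx": 15, "ty": 0, "tz": 0, "ax": 0, "ay": 0, "az": 0, "grip": 255}
    - {"tx": 0, "ty": 0, "tz": 0, "ax": 0, "ay": 0, "az": 0, "grip": 255}

```text
t: 26.85
tool_pos: [0.576, -0.0503, 0.1254]
orientation: [-2.567, -1.81, -0.001]
force: [-0.4, -0.2, -0.1]
opening: 0.0441
```

```bash
python3 -c "
from h import *
snap('scene','s22');crop('s22',230,100,330,220,5,'s22c')
go([*loc(PC,.010,-.0135),.21],PC[2]+np.pi/2)"
```

```text
t 26.9 pos [ 0.5757 -0.0513  0.1254] yawY -0.3429 zax [-1.e-04 -1.e-04 -1.e+00] F [-0.7 -0.9 -3. ] op 0.0436
target [0.5529 0.1804 0.21  ] d_tool mm [210.6 -99.4 -84.6]
az -1.7397
rv to target [-2.0000e-04  0.0000e+00 -1.7397e+00]
```

View pics/s22c.png

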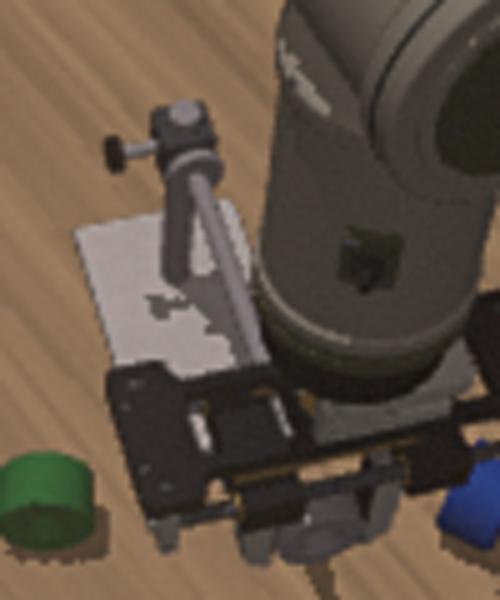

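>>> step_arm:
  targets:
    - {"tx": 0, "ty": 0, "tz": -45, "ax": 0, "ay": 0, "az": 0, "grip": 255}
    - {"tx": 0, "ty": 0, "tz": -40, "ax": 0, "ay": 0, "az": 0, "grip": 255}
    - {"tx": 35.1, "ty": -16.6, "tz": 0, "ax": 0, "ay": 0, "az": 0, "grip": 255}
    - {"tx": 35.1, "ty": -16.6, "tz": 0, "ax": 0, "ay": 0, "az": 0, "grip": 255}
    - {"tx": 35.1, "ty": -16.6, "tz": 0, "ax": 0, "ay": 0, "az": 0, "grip": 255}
    - {"tx": 35.1, "ty": -16.6, "tz": 0, "ax": 0, "ay": 0, "az": 0, "grip": 255}
    - {"tx": 35.1, "ty": -16.6, "tz": 0, "ax": 0, "ay": 0, "az": 0, "grip": 255}
    - {"tx": 35.1, "ty": -16.6, "tz": 0, "ax": 0, "ay": 0, "az": 0, "grip": 255}

```text
t: 27.7
tool_pos: [0.5526, 0.1803, 0.2105]
orientation: [2.57, 1.806, 0.0]
force: [0.8, 0.9, -2.2]
opening: 0.044
```

>>> step_arm:
  targets:
    - {"tx": 0, "ty": 0, "tz": 0, "ax": 0, "ay": 0, "az": -0.145, "grip": 255}
    - {"tx": 0, "ty": 0, "tz": 0, "ax": 0, "ay": 0, "az": -0.145, "grip": 255}
    - {"tx": 0, "ty": 0, "tz": 0, "ax": 0, "ay": 0, "az": -0.145, "grip": 255}
    - {"tx": 0, "ty": 0, "tz": 0, "ax": 0, "ay": 0, "az": -0.145, "grip": 255}
    - {"tx": 0, "ty": 0, "tz": 0, "ax": 0, "ay": 0, "az": -0.145, "grip": 255}
    - {"tx": 0, "ty": 0, "tz": 0, "ax": 0, "ay": 0, "az": -0.145, "grip": 255}
    - {"tx": 0, "ty": 0, "tz": 0, "ax": 0, "ay": 0, "az": -0.145, "grip": 255}
    - {"tx": 0, "ty": 0, "tz": 0, "ax": 0, "ay": 0, "az": -0.145, "grip": 255}
    - {"tx": 0, "ty": 0, "tz": 0, "ax": 0, "ay": 0, "az": -0.145, "grip": 255}
    - {"tx": 0, "ty": 0, "tz": 0, "ax": 0, "ay": 0, "az": -0.145, "grip": 255}
    - {"tx": 0, "ty": 0, "tz": 0, "ax": 0, "ay": 0, "az": -0.145, "grip": 255}
    - {"tx": 0, "ty": 0, "tz": 0, "ax": 0, "ay": 0, "az": -0.145, "grip": 255}
    - {"tx": 0, "ty": 0, "tz": 0, "ax": 0, "ay": 0, "az": 0, "grip": 255}

```text
t: 29.0
tool_pos: [0.5529, 0.1788, 0.2103]
orientation: [-0.272, -3.13, 0.001]
force: [1.0, 0.6, -1.1]
opening: 0.0438
```

```bash
python3 -c "
from h import *
snap('scene','s23');crop('s23',290,180,430,340,4.5,'s23c');snap('top','t23');crop('t23',95,140,195,260,5,'t23c')
go([*loc(PC,.010,-.0135),.0365],PC[2]+np.pi/2)"
```

```text
t 29.1 pos [0.5529 0.179  0.2104] yawY 1.3904 zax [-0.e+00 -2.e-04 -1.e+00] F [ 0.  -1.5 -1.9] op 0.0441
target [0.5529 0.1804 0.0365] d_tool mm [  0.2   1.4 173.9]
az -0.0064
rv to target [-0.0002  0.     -0.0064]
```

View pics/s23c.png

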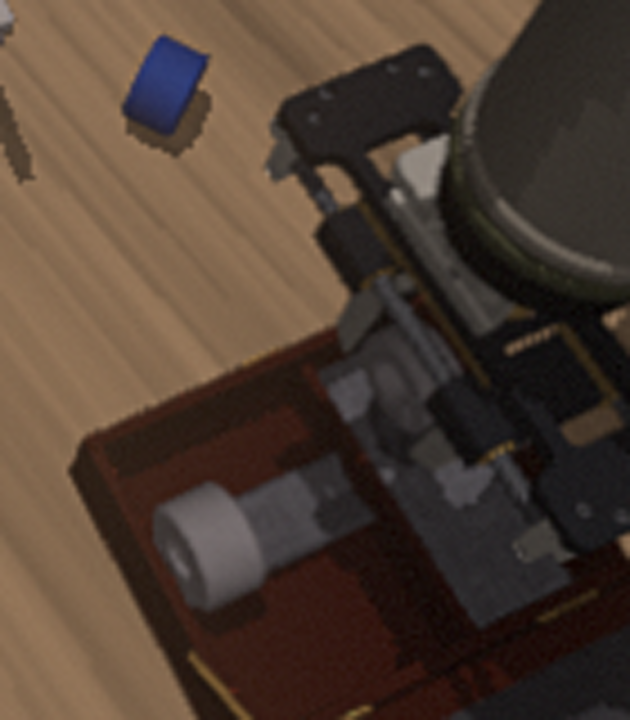

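View pics/t23c.png

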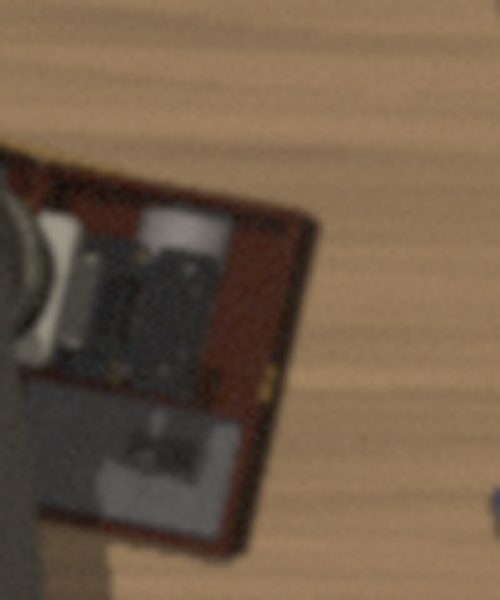

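>>> step_arm:
  targets:
    - {"tx": 0, "ty": 1.2, "tz": 40, "ax": 0, "ay": 0, "az": -0.005, "grip": 255}
    - {"tx": 0, "ty": 0, "tz": 40, "ax": 0, "ay": 0, "az": 0, "grip": 255}
    - {"tx": 0, "ty": 0, "tz": 35, "ax": 0, "ay": 0, "az": 0, "grip": 255}
    - {"tx": 0, "ty": 0, "tz": 25, "ax": 0, "ay": 0, "az": 0, "grip": 255}
    - {"tx": 0, "ty": 0, "tz": 15, "ax": 0, "ay": 0, "az": 0, "grip": 255}
    - {"tx": 0, "ty": 0, "tz": 8, "ax": 0, "ay": 0, "az": 0, "grip": 255}
    - {"tx": 0, "ty": 0, "tz": 5, "ax": 0, "ay": 0, "az": 0, "grip": 255}
    - {"tx": 0, "ty": 0, "tz": 2, "ax": 0, "ay": 0, "az": 0, "grip": 255}
    - {"tx": 0, "ty": 0, "tz": 0, "ax": 0, "ay": 0, "az": 0, "grip": 255}
    - {"tx": 0, "ty": 0, "tz": 0, "ax": 0, "ay": 0, "az": 0, "grip": 255}

```text
t: 30.1
tool_pos: [0.5539, 0.1809, 0.0417]
orientation: [0.267, 3.128, 0.001]
force: [-0.2, -0.4, -1.9]
opening: 0.0438
```

```bash
python3 -c "
from h import *
go([*loc(PC,.010,-.0130),.0365],PC[2]+np.pi/2)"
```

```text
t 30.1 pos [0.5539 0.1809 0.0417] yawY 1.4002 zax [ 1.9e-03  4.0e-04 -1.0e+00] F [-0.2 -0.4 -1.9] op 0.0438
target [0.553  0.1809 0.0365] d_tool mm [ 0.9 -0.2  5.2]
az 0.0034
rv to target [0.0008 0.0018 0.0034]
```

>>> step_arm:
  targets:
    - {"tx": 0, "ty": -0.3, "tz": 1.5, "ax": 0, "ay": 0, "az": 0, "grip": 255}
    - {"tx": 0, "ty": 0, "tz": 1, "ax": 0, "ay": 0, "az": 0, "grip": 255}
    - {"tx": 0, "ty": 0, "tz": 0, "ax": 0, "ay": 0, "az": 0, "grip": 255}
    - {"tx": 0, "ty": 0, "tz": 0, "ax": 0, "ay": 0, "az": 0, "grip": 255}

```text
t: 30.5
tool_pos: [0.5529, 0.1803, 0.0379]
orientation: [-0.267, -3.13, 0.0]
force: [-0.4, -0.5, -1.9]
opening: 0.0436
```

>>> step_arm:
  targets:
    - {"tx": 0, "ty": 0, "tz": 0.7, "ax": 0, "ay": 0, "az": 0, "grip": 255}
    - {"tx": 0, "ty": 0, "tz": 0, "ax": 0, "ay": 0, "az": 0, "grip": 255}
    - {"tx": 0, "ty": 0, "tz": 0, "ax": 0, "ay": 0, "az": 0, "grip": 255}

```text
t: 30.8
tool_pos: [0.5529, 0.1804, 0.0372]
orientation: [-0.267, -3.13, 0.0]
force: [-0.0, 0.6, -2.0]
opening: 0.0437
```

>>> step_arm:
  targets:
    - {"tx": 0, "ty": 0, "tz": 0.7, "ax": 0, "ay": 0, "az": 0, "grip": 255}
    - {"tx": 0, "ty": 0, "tz": 0, "ax": 0, "ay": 0, "az": 0, "grip": 255}
    - {"tx": 0, "ty": 0, "tz": 0, "ax": 0, "ay": 0, "az": 0, "grip": 255}

```text
t: 31.1
tool_pos: [0.5531, 0.1804, 0.0366]
orientation: [0.267, 3.13, 0.0]
force: [0.2, -0.1, -2.2]
opening: 0.0432
```

>>> step_arm:
  targets:
    - {"tx": 0, "ty": 0, "tz": 0.7, "ax": 0, "ay": 0, "az": 0, "grip": 255}
    - {"tx": 0, "ty": 0, "tz": 0, "ax": 0, "ay": 0, "az": 0, "grip": 255}
    - {"tx": 0, "ty": 0, "tz": 0, "ax": 0, "ay": 0, "az": 0, "grip": 255}

```text
t: 31.4
tool_pos: [0.5532, 0.1804, 0.0365]
orientation: [0.267, 3.13, 0.0]
force: [-2.3, -2.7, 4.7]
opening: 0.0435
```

Contact: Fz went from -2 to +4.7 N. Releasing slowly.

>>> step_arm:
  targets:
    - {"tx": 0, "ty": 0, "tz": 0, "ax": 0, "ay": 0, "az": 0, "grip": 128}
    - {"tx": 0, "ty": 0, "tz": 0, "ax": 0, "ay": 0, "az": 0, "grip": 118}
    - {"tx": 0, "ty": 0, "tz": 0, "ax": 0, "ay": 0, "az": 0, "grip": 108}
    - {"tx": 0, "ty": 0, "tz": 0, "ax": 0, "ay": 0, "az": 0, "grip": 98}
    - {"tx": 0, "ty": 0, "tz": 0, "ax": 0, "ay": 0, "az": 0, "grip": 88}
    - {"tx": 0, "ty": 0, "tz": 0, "ax": 0, "ay": 0, "az": 0, "grip": 75}
    - {"tx": 0, "ty": 0, "tz": 0, "ax": 0, "ay": 0, "az": 0, "grip": 70}
    - {"tx": 0, "ty": 0, "tz": 0, "ax": 0, "ay": 0, "az": 0, "grip": 70}

```text
t: 32.2
tool_pos: [0.553, 0.1804, 0.0358]
orientation: [-0.267, -3.13, -0.0]
force: [-0.4, 0.9, 0.4]
opening: 0.0673
```

>>> step_arm:
  targets:
    - {"tx": 0, "ty": 0, "tz": -15, "ax": 0, "ay": 0, "az": 0, "grip": 70}
    - {"tx": 0, "ty": 0, "tz": -35, "ax": 0, "ay": 0, "az": 0, "grip": 70}
    - {"tx": 0, "ty": 0, "tz": -45, "ax": 0, "ay": 0, "az": 0, "grip": 70}
    - {"tx": 0, "ty": 0, "tz": -45, "ax": 0, "ay": 0, "az": 0, "grip": 70}
    - {"tx": 0, "ty": 0, "tz": -45, "ax": 0, "ay": 0, "az": 0, "grip": 70}
    - {"tx": 40, "ty": -10, "tz": 0, "ax": 0, "ay": 0, "az": 0, "grip": 70}
    - {"tx": 40, "ty": -30, "tz": 0, "ax": 0, "ay": 0, "az": 0, "grip": 70}
    - {"tx": 20, "ty": -40, "tz": 0, "ax": 0, "ay": 0, "az": 0, "grip": 70}
    - {"tx": 0, "ty": -45, "tz": 0, "ax": 0, "ay": 0, "az": 0, "grip": 70}
    - {"tx": 0, "ty": -45, "tz": 0, "ax": 0, "ay": 0, "az": 0, "grip": 70}
    - {"tx": 0, "ty": -45, "tz": 0, "ax": 0, "ay": 0, "az": 0, "grip": 70}
    - {"tx": 0, "ty": 0, "tz": 0, "ax": 0, "ay": 0, "az": 0, "grip": 70}

```text
t: 33.4
tool_pos: [0.4173, -0.019, 0.2223]
orientation: [0.276, 3.127, -0.003]
force: [0.3, 0.4, 0.1]
opening: 0.0673
```

```bash
python3 -c "
from h import *
c=snap('scene','s25');crop('s25',295,220,435,345,5,'s25c');d=snap('top','t25');crop('t25',30,140,170,265,5,'t25c')
print(robot.read_state()['t'],robot.read_state()['tool_pos'])
for n,x,z in(('L',.070,.047),('S',.010,.0415)):
  X=np.append(loc(PC,x,-.0125),z); print(n,(proj(c,X)-[295,220]+.5)*5,(proj(d,X)-[30,140]+.5)*5)"
```

```text
33.5 [ 0.41808069 -0.01537701  0.22198947]
L [[209.18368082 406.65217029]] [[507.36933805 244.51442904]]
S [[320.20833959 356.07168516]] [[487.73166676 339.79543337]]
```

View pics/s25c.png

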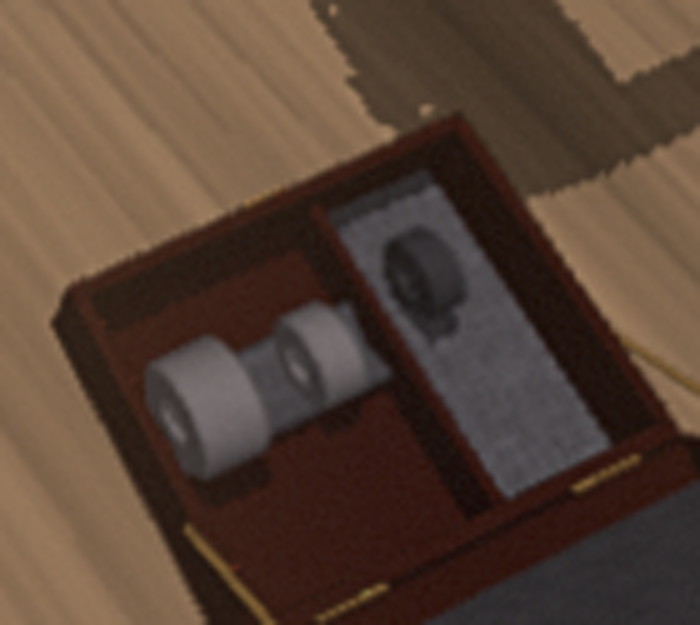

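View pics/t25c.png

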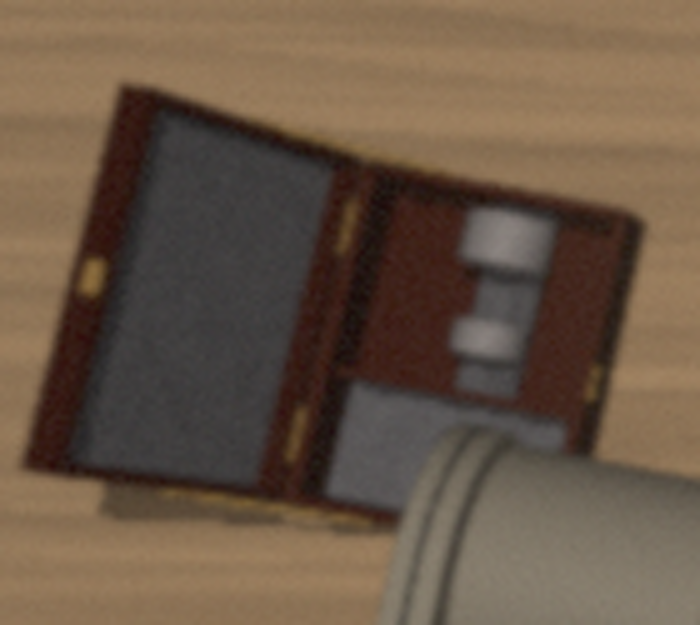

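View pics/s25.png

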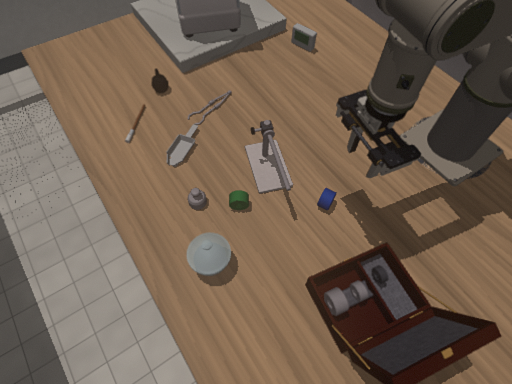

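The large ring (crop 205,405) and the small ring (320,352) lie along the bed. The collar (425,270) rests in the pocket. In the full view the bar is empty and the bystanders and look-alikes haven't moved.

```bash
python3 -c "
from h import *
print(robot.close_job())"
```

```text
the job is handed in; nothing more can be done
None
```

The job is done and handed in at about 33.5 s of the 72 s allowed. I slid the collar off the bar first and set it on the pocket floor, screw downward. After that came the large ring, then the small one. Each ring was lifted 4 mm to clear the bar, slid off and lowered until the wrist force showed the bed carrying it, then released slowly.

- **Final pictures:** both cameras show the two rings lying one after the other along the V-bed. The scene camera shows the collar in the empty compartment, but the arm hid the collar from the top camera. The bar is empty, and the bystanders and the blue and green look-alikes are where they started.
- **Forces:** the readings I took at each step stayed below about 7 N. The collar's touchdown did not show in the force reading; a 5 N sideways push appeared as the fingers opened.
- **Disagreement:** the two cameras differed by a few millimetres on the bar's tip and the case. I allowed for about 1–1.5 mm of that, and it did not affect the fits.

No check failed.

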